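# Move the hole saws to the new tray in reverse order

## Robot

A 6-joint arm with a two-finger parallel gripper is mounted at the origin on a cart in front of the work surface, level with it; the furniture and walls round the work are solid. World frame = base frame: x ahead of the robot, y to its left, z up, the work surface at z = 0. Lengths are in m, angles in degrees, forces in N, time in s.
With the tool pointing down it reaches from about 0.3 to 1 m from the base axis. Payload 5.1 kg.
Tool frame: the origin (TCP) lies at the very end of the fingers, on their centre line; the grasp point (between the pads) lies 19 mm behind it; z points along the fingers, y is the direction in which the jaws open and shut (so a half turn about z gives the same grasp; the last joint's range is limited). The gripper opens to 95 mm and grips with 3 to 60 N. Pads are 20 mm wide; open, the fingers measure 119 mm over their backs; the gripper's body (75 mm by 180 mm) begins 59 mm behind the grasp point.
Start: joints at [-74.977, 7.093, 94.555, -0, 78.352, -4.733], TCP at [0.22, -0.612, 0.18] pointing down, gripper open.
Joint ranges: [-149.61, 149.61], [-58.7, 133.49], [1.44, 155.28], [-77.14, 257.14], [18.33, 153.61], [-166.67, 166.67]. Speed limits (degrees/s): [147.25, 147.25, 180, 180, 180, 180].

## Interface

Orientations are given as [roll, pitch, yaw] about the fixed x, y, z axes, in that order (R = Rz(yaw) Ry(pitch) Rx(roll)).
In Python, from station import manip, vision gives the robot as it stands.
- The arm moves only by the tool move_arm, never from a script. Its argument "increments" is a list of rows, each a list of 3 entries, a list of its own where there are three numbers: the shift along the tool's x, y, z in m, then the turn about the tool's z in rad, then the closure, from -1 (fully open) to 1 (shut), so that 0 is half open. In form: [[[dx, dy, dz], yaw, hand], ...]. A call has 1 to 10 rows; each row is the pose to reach, as a shift and turn from the pose commanded when the call began, along the tool's axes at that moment; what a row does not reach only later rows make up. A row lasts 1/8 s, in which the tool goes at most 62.5 mm and 10.7 degrees, less where a joint would pass 70% of its speed; a pose out of reach is approached as far as the arm can. A call with a gripper value outside its range is refused whole. The fingers move at their own pace and stop on an object; the grip force is fixed at half the most. Time passes only in rows, so rows that repeat a pose let the fingers close. It gives the time, the measured TCP pose, the force and the opening at its end, in the units of the state.
- manip.read_state(): the state, without advancing time (a new reading comes with each control period).
- vision.capture(name): name is "side" or "top"; returns a dict with "image" (384x512x3 uint8, blue, green, red), "vfov" (degrees; the focal length in pixels is half the picture's height over the tangent of half this angle, whatever the lens; pixels are square), "cx", "cy" (the principal point, pixels), "world_to_cam" (4x4, takes a point from world to camera coordinates). Camera axes: x right, y down, z forward; pixel columns grow to the right and rows downward; lengths in m; the calibration is good to about 2 mm. A picture is of the moment at which its call begins. There is no depth.
- manip.close_job(): hands the job in, once; it reports no verdict.
The state is a dict: "t": time; "q": joint angles; "qd": joint speeds; "joint_torque": joint torques, N m; "position": TCP position; "tcp_rot": TCP orientation; "wrist_force": force on the tool from outside, world axes, zero at the start; "ft_torque": the same for the moment, N m; "gripper_width": opening from 0.0 (shut) to 1.0 (fully open).
Only numpy, scipy, OpenCV 4.12 (cv2) and the standard library are available. Lean on these libraries where they do the work, as an engineer would, in place of code of your own. Each camera call takes 0.05 s, during which the arm holds its last target.

## Task

Move the four hole saws from the old rack with the wooden plugs into the empty four-bay tray, which will be worked from its other end: so set them in reverse order. As seen from the robot, the saw from the left end of the old rack goes into the right-end bay, the next one into the bay beside it, and so on to the last in the left-end bay, one saw in each bay, each upright with its teeth flat on the bay's floor.

Things in the scene. Friction and masses are not known exactly. Their poses are not given: they have to be found in the camera images.
- rack: old rack: flat brown board 76 x 286 x 12 mm, fixed to the bench, a row of four places 70 mm apart along its length. Origin at the centre of its underside; x across the board (away from the robot), y along its row toward the left end, z up. The four places are at y = +105, +35, -35 and -105 mm, x = 0; its top is 12 mm up
- tray: new tray: pale wooden tray 76 x 286 mm, 18 mm high, fixed to the bench, with four open square bays in a row, 64 x 64 mm inside, 70 mm apart, floor 8 mm up, walls and dividers 6 mm thick and 10 mm high above the floor. Origin at the centre of its underside; x across it (away from the robot), y along the row toward its left end, z up. Bay centres at y = +105, +35, -35 and -105 mm, x = 0
- saw_24_mid (a point): smallest of four steel hole saws: an upside-down steel cup 24 mm across and 44 mm high, teeth down and open below, on top a collar 17 mm across and 10 mm high, and above it a round shank 12 mm thick and 32 mm long, by which it is lifted; 86 mm high in all. This point lies on its axis half-way up, 43 mm above the teeth (shank from 11 to 43 mm above this point); z along the axis, up. At the start it stands on the old rack's board, over its plug; about 80 g
- saw_32_mid (a point): second smallest of four steel hole saws: an upside-down steel cup 32 mm across and 44 mm high, teeth down and open below, on top a collar 17 mm across and 10 mm high, and above it a round shank 12 mm thick and 32 mm long, by which it is lifted; 86 mm high in all. This point lies on its axis half-way up, 43 mm above the teeth (shank from 11 to 43 mm above this point); z along the axis, up. At the start it stands on the old rack's board, over its plug; about 104 g
- saw_40_mid (a point): second largest of four steel hole saws: an upside-down steel cup 40 mm across and 44 mm high, teeth down and open below, on top a collar 17 mm across and 10 mm high, and above it a round shank 12 mm thick and 32 mm long, by which it is lifted; 86 mm high in all. This point lies on its axis half-way up, 43 mm above the teeth (shank from 11 to 43 mm above this point); z along the axis, up. At the start it stands on the old rack's board, over its plug; about 128 g
- saw_48_mid (a point): largest of four steel hole saws: an upside-down steel cup 48 mm across and 44 mm high, teeth down and open below, on top a collar 17 mm across and 10 mm high, and above it a round shank 12 mm thick and 32 mm long, by which it is lifted; 86 mm high in all. This point lies on its axis half-way up, 43 mm above the teeth (shank from 11 to 43 mm above this point); z along the axis, up. At the start it stands on the old rack's board, over its plug; about 152 g
- plug_24: round pale wooden plug 15 mm across and 12 mm high, fixed on the old rack's board at one of its four places; the smallest hole saw (24 mm) stands loosely over it at the start, 2.5 mm clear all round, and lifts straight off, so that the plug's size still shows afterwards where that saw stood. Origin at the centre of its underside, on the board
- plug_32: round pale wooden plug 23 mm across and 12 mm high, fixed on the old rack's board at one of its four places; the second smallest hole saw (32 mm) stands loosely over it at the start, 2.5 mm clear all round, and lifts straight off, so that the plug's size still shows afterwards where that saw stood. Origin at the centre of its underside, on the board
- plug_40: round pale wooden plug 31 mm across and 12 mm high, fixed on the old rack's board at one of its four places; the second largest hole saw (40 mm) stands loosely over it at the start, 2.5 mm clear all round, and lifts straight off, so that the plug's size still shows afterwards where that saw stood. Origin at the centre of its underside, on the board
- plug_48: round pale wooden plug 39 mm across and 12 mm high, fixed on the old rack's board at one of its four places; the largest hole saw (48 mm) stands loosely over it at the start, 2.5 mm clear all round, and lifts straight off, so that the plug's size still shows afterwards where that saw stood. Origin at the centre of its underside, on the board
There are look-alikes about, which are no part of the job. What is shaped like the part that bears saw_40_mid but orange or pink is not meant.

How it is judged (in metres and radians):
At the end, for the whole second after the job is handed in: each of the four hole saws stands in the tray bay that mirrors its start place on the old rack (left end to right end, and so on): its middle within 27 mm of that bay's centre along and across the tray, 51 mm above the tray's underside within 4 mm (teeth on the floor), upright within 0.08 rad (z of saw_24_mid in the frame of tray between 0.047 and 0.055 m and x of saw_24_mid in the frame of tray between -0.027 and 0.027 m and angle between each of saw_24_mid, saw_32_mid, saw_40_mid, saw_48_mid's own z axis and vertical below 0.08 rad and ((y of plug_24 in the frame of rack between 0.085 and 0.125 m and y of saw_24_mid in the frame of tray between -0.132 and -0.078 m) or (y of plug_24 in the frame of rack between 0.015 and 0.055 m and y of saw_24_mid in the frame of tray between -0.062 and -0.008 m) or (y of plug_24 in the frame of rack between -0.055 and -0.015 m and y of saw_24_mid in the frame of tray between 0.008 and 0.062 m) or (y of plug_24 in the frame of rack between -0.125 and -0.085 m and y of saw_24_mid in the frame of tray between 0.078 and 0.132 m)) and z of saw_32_mid in the frame of tray between 0.047 and 0.055 m and x of saw_32_mid in the frame of tray between -0.027 and 0.027 m and ((y of plug_32 in the frame of rack between 0.085 and 0.125 m and y of saw_32_mid in the frame of tray between -0.132 and -0.078 m) or (y of plug_32 in the frame of rack between 0.015 and 0.055 m and y of saw_32_mid in the frame of tray between -0.062 and -0.008 m) or (y of plug_32 in the frame of rack between -0.055 and -0.015 m and y of saw_32_mid in the frame of tray between 0.008 and 0.062 m) or (y of plug_32 in the frame of rack between -0.125 and -0.085 m and y of saw_32_mid in the frame of tray between 0.078 and 0.132 m)) and z of saw_40_mid in the frame of tray between 0.047 and 0.055 m and x of saw_40_mid in the frame of tray between -0.027 and 0.027 m and ((y of plug_40 in the frame of rack between 0.085 and 0.125 m and y of saw_40_mid in the frame of tray between -0.132 and -0.078 m) or (y of plug_40 in the frame of rack between 0.015 and 0.055 m and y of saw_40_mid in the frame of tray between -0.062 and -0.008 m) or (y of plug_40 in the frame of rack between -0.055 and -0.015 m and y of saw_40_mid in the frame of tray between 0.008 and 0.062 m) or (y of plug_40 in the frame of rack between -0.125 and -0.085 m and y of saw_40_mid in the frame of tray between 0.078 and 0.132 m)) and z of saw_48_mid in the frame of tray between 0.047 and 0.055 m and x of saw_48_mid in the frame of tray between -0.027 and 0.027 m and ((y of plug_48 in the frame of rack between 0.085 and 0.125 m and y of saw_48_mid in the frame of tray between -0.132 and -0.078 m) or (y of plug_48 in the frame of rack between 0.015 and 0.055 m and y of saw_48_mid in the frame of tray between -0.062 and -0.008 m) or (y of plug_48 in the frame of rack between -0.055 and -0.015 m and y of saw_48_mid in the frame of tray between 0.008 and 0.062 m) or (y of plug_48 in the frame of rack between -0.125 and -0.085 m and y of saw_48_mid in the frame of tray between 0.078 and 0.132 m))); the robot touches nothing.
It also fails if it takes over 118 s, if anything falls off the work surface, if the arm or the gripper's body presses on something with over 40 N, if the wrist force passes 120 N, or if a joint passes its speed limit or range.

## Working session

There is one attempt and no reset: what is moved stays moved. The work goes in short steps, Python scripts to look and compute and a tool call to move; the robot and the scene stay as the last step left them, time stands still between calls to the robot, and variables do not carry over. Pictures are saved under pics/ and viewed, and the job is handed in when it is done.

Besides the shell and the picture viewer there is one more tool, called after "Call:" by a JSON object that holds its "op" and its "data", one argument or row to a line. move_arm: Moves the arm, as the interface text tells. Its arguments: {"type":"object","properties":{"increments":{"type":"array"}},"required":["increments"]}

```bash
mkdir -p pics
python3 - <<'E'
from station import manip, vision
import cv2
print(manip.read_state())
for n in("top","side"):
    c=vision.capture(n); cv2.imwrite(f"pics/{n}0.png",c["image"]); print(n,c["vfov"],c["cx"],c["cy"],c["world_to_cam"])
E
```

```text
{'t': 0.0, 'q': array([-7.49776532e+01,  7.13189458e+00,  9.46327692e+01, -2.36477736e-03,
        7.83498998e+01, -4.73178438e+00]), 'qd': array([-0.01253663,  0.01650242, -0.08145834,  0.1011377 , -0.0029113 ,
       -0.03234588]), 'joint_torque': array([ 4.23049032e-04, -4.17604351e+01, -3.59932387e+01,  7.74686993e-02,
        4.92528139e-02, -1.55201933e-04]), 'position': array([ 0.21947856, -0.61108649,  0.17921873]), 'tcp_rot': array([-1.79885636e+02, -7.14329199e-03,  1.97546039e+01]), 'wrist_force': array([-0.0165342 , -0.24843073,  0.59452461]), 'ft_torque': array([ 0.02292053, -0.02109563, -0.00335946]), 'gripper_width': 0.9982796590874424}
top 42.120950796464214 255.74625584081465 197.15087563398936 [[ 0.02801535 -0.9994453   0.01800655  0.12942812]
 [-0.9867502  -0.03053041 -0.15934845  0.45489634]
 [ 0.1598098  -0.01330376 -0.98705817  1.93936569]
 [ 0.          0.          0.          1.        ]]
side 49.10117921227274 262.3623502932239 198.68899804459622 [[-0.98596799 -0.16518719  0.02408963  0.4744054 ]
 [-0.11789124  0.58684643 -0.80106986  0.01987517]
 [ 0.11818957 -0.7926692  -0.59808592  1.66222781]
 [ 0.          0.          0.          1.        ]]
```

View pics/top0.png

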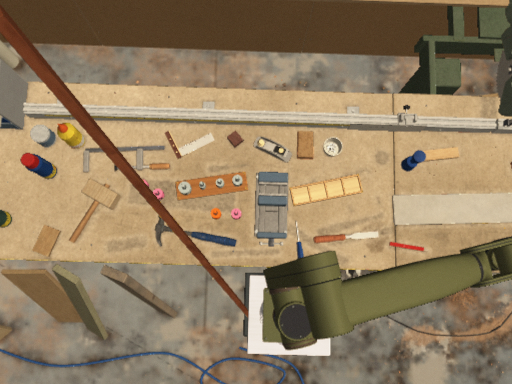

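View pics/side0.png

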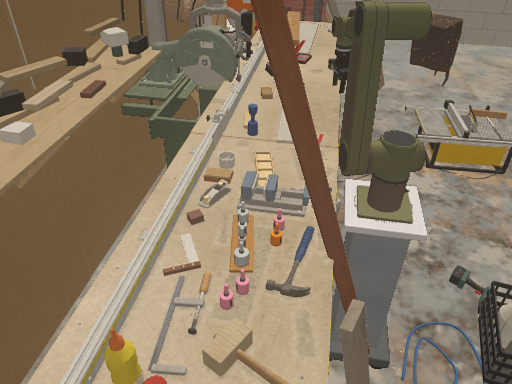

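Run:
```python
import cv2
a=cv2.imread("pics/top0.png"); b=cv2.imread("pics/side0.png")
cv2.imwrite("pics/c1.png",cv2.resize(a[130:260,140:370],None,fx=3.4,fy=3.4,interpolation=cv2.INTER_CUBIC))
cv2.imwrite("pics/c2.png",cv2.resize(b[140:320,180:340],None,fx=3.3,fy=3.3,interpolation=cv2.INTER_CUBIC))
```

```text
(no output)
```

View pics/c1.png

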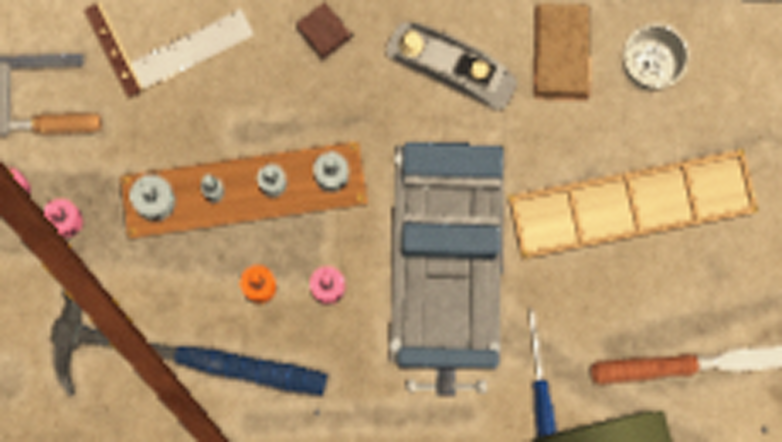

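View pics/c2.png

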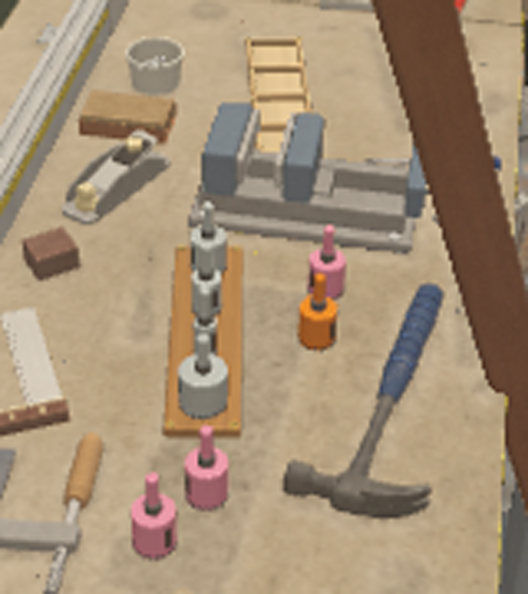

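```bash
cat > h.py <<'E'
import numpy as np, cv2
from station import manip, vision
def cam(n):
    c=vision.capture(n); return c
def K(c):
    f=c["image"].shape[0]/2/np.tan(np.radians(c["vfov"]/2)); return f,c["cx"],c["cy"]
def ray(c,p):
    f,cx,cy=K(c); W=np.array(c["world_to_cam"]); R,t=W[:3,:3],W[:3,3]
    d=R.T@np.array([(p[0]-cx)/f,(p[1]-cy)/f,1]); return -R.T@t,d
def at_z(c,p,z):
    o,d=ray(c,p); return o+d*(z-o[2])/d[2]
def proj(c,X):
    f,cx,cy=K(c); W=np.array(c["world_to_cam"]); v=W[:3,:3]@np.array(X)+W[:3,3]
    return np.array([cx+f*v[0]/v[2],cy+f*v[1]/v[2]])
def tri(c1,p1,c2,p2):
    o1,d1=ray(c1,p1);o2,d2=ray(c2,p2)
    A=np.stack([d1,-d2],1); s=np.linalg.lstsq(A,o2-o1,rcond=None)[0]
    a=o1+s[0]*d1;b=o2+s[1]*d2; return (a+b)/2,np.linalg.norm(a-b)
E
python3 - <<'E'
from h import *
t=cam("top"); s=cam("side")
u=lambda x,y:(140+x/3.4-.35,130+y/3.4-.35)
v=lambda x,y:(180+x/3.3-.35,140+y/3.3-.35)
print("rack");
for p in[(122,178),(355,143),(366,205),(130,238)]: print(at_z(t,u(*p),.012).round(4))
print("tray")
for p in[(510,198),(743,150),(757,210),(526,257)]: print(at_z(t,u(*p),.018).round(4))
print("shank tips")
for p in[(151,192),(211,183),(268,176),(331,166)]: print(at_z(t,u(*p),.098).round(4))
# pole
def plane(c,a,b):
    o,d1=ray(c,a);_,d2=ray(c,b); n=np.cross(d1,d2); n/=np.linalg.norm(n); return n,n@o
n1,k1=plane(t,(25,50),(232,295)); n2,k2=plane(s,(272,30),(335,255))
d=np.cross(n1,n2); d/=np.linalg.norm(d)
p=np.linalg.solve(np.stack([n1,n2,d]),[k1,k2,0]); 
for z in(0,.2,.4,.6,.8,1.): 
    X=p+d*(z-p[2])/d[2]; print(X.round(3),proj(t,X).round(),proj(s,X).round())
# vise height: top of jaw corners: back jaw
print("vise", tri(t,u(404,146),s,v(210,135)), tri(t,u(404,222),s,v(285,128)))
print("vise corners at .09",[at_z(t,u(*p),.09).round(3) for p in[(402,146),(503,146),(498,365),(398,365)]])
E
```

```text
rack
[0.5063 0.4662 0.012 ]
[0.5573 0.1926 0.012 ]
[0.4829 0.1772 0.012 ]
[0.4349 0.453  0.012 ]
tray
[0.4955 0.0076 0.018 ]
[ 0.5622 -0.2686  0.018 ]
[ 0.4903 -0.2849  0.018 ]
[ 0.4258 -0.0124  0.018 ]
shank tips
[0.4751 0.4198 0.098 ]
[0.4875 0.3527 0.098 ]
[0.4976 0.2887 0.098 ]
[0.5114 0.2179 0.098 ]
[0.177 0.325 0.   ] [207. 266.] [335. 255.]
[0.236 0.367 0.2  ] [192. 248.] [324. 214.]
[0.294 0.409 0.4  ] [173. 225.] [309. 163.]
[0.352 0.45  0.6  ] [149. 196.] [291.  97.]
[0.411 0.492 0.8  ] [117. 159.] [266.   9.]
[0.469 0.534 1.   ] [ 73. 107.] [ 231. -117.]
vise (array([0.53144644, 0.13637646, 0.12912948]), np.float64(0.0018097294344693858)) (array([0.44512388, 0.13443772, 0.14809434]), np.float64(0.007578847188042038))
vise corners at .09 [array([0.539, 0.138, 0.09 ]), array([0.542, 0.023, 0.09 ]), array([0.292, 0.024, 0.09 ]), array([0.289, 0.136, 0.09 ])]
```

```bash
cat >> h.py <<'E'
def rackpts(x,y,th):
    c,s_=np.cos(th),np.sin(th); return lambda a,b,z:(x+c*a-s_*b,y+s_*a+c*b,z)
def crop(c,x0,y0,x1,y1,k,name,lines=(),dots=()):
    im=cv2.resize(c["image"][y0:y1,x0:x1],None,fx=k,fy=k,interpolation=cv2.INTER_CUBIC)
    f=lambda X:tuple(int(round(q)) for q in ((proj(c,X)-[x0,y0]+.5)*k-.5))
    for l in lines: cv2.polylines(im,[np.array([f(X) for X in l])],False,(255,0,0),1)
    for X in dots: cv2.circle(im,f(X),2,(0,0,255),-1)
    cv2.imwrite("pics/"+name,im)
def circ(x,y,z,r): return [(x+r*np.cos(a),y+r*np.sin(a),z) for a in np.linspace(0,6.3,25)]
E
cat > fit.py <<'E'
from h import *
from scipy.optimize import least_squares
t=cam("top")
u=lambda x,y:(140+(x+.5)/3.4-.5,130+(y+.5)/3.4-.5)
def fit(pts,z):
    def r(p):
        g=rackpts(*p); return np.concatenate([proj(t,g(a,b,z))-u(*q) for (a,b),q in zip([(.038,.143),(.038,-.143),(-.038,-.143),(-.038,.143)],pts)])
    s=least_squares(r,[.49,np.mean([at_z(t,u(*q),z)[1] for q in pts]),.2]); return s.x,s.fun
R,e=fit([(122,178),(355,143),(366,205),(130,238)],.012); print(R,e.round(1))
T,e=fit([(510,198),(743,150),(757,210),(526,257)],.018); print(T,e.round(1))
s=cam("side")
def box(P,z,z0=0):
    g=rackpts(*P); q=[(.038,.143),(.038,-.143),(-.038,-.143),(-.038,.143),(.038,.143)]
    return [g(a,b,z) for a,b in q]
D={48:.105,24:.035,32:-.035,40:-.105}
L=[box(R,.012),box(T,.018)]
for k,b in D.items():
    x,y,_=rackpts(*R)(0,b,0); print(k,round(x,4),round(y,4)); L+=[circ(x,y,.056,k/2000),circ(x,y,.098,.006)]
    X,Y,_=rackpts(*T)(0,-b,0); print('  bay',round(X,4),round(Y,4)); L+=[circ(X,Y,.008,.032)]
crop(t,165,160,375,215,3.8,"o1.png",L); crop(s,205,140,320,275,4.4,"o2.png",L)
crop(t,165,160,255,215,8,"o3.png",L)
E
python3 fit.py
```

```text
[0.49541922 0.322215   0.17906732] [-0.9 -0.3  1.1 -0.2  0.6 -0.1 -0.8  0.6]
[ 0.49349997 -0.13958545  0.2359451 ] [-0.2 -0.4  0.3 -0.4  0.7  0.1 -0.8  0.6]
48 0.4767 0.4255
  bay 0.518 -0.2417
24 0.4892 0.3567
  bay 0.5017 -0.1736
32 0.5017 0.2878
  bay 0.4853 -0.1056
40 0.5141 0.2189
  bay 0.469 -0.0375
```

View pics/o1.png

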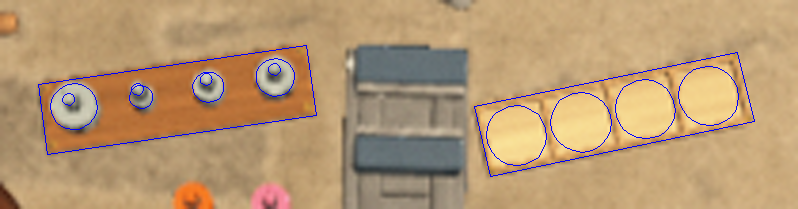

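View pics/o2.png

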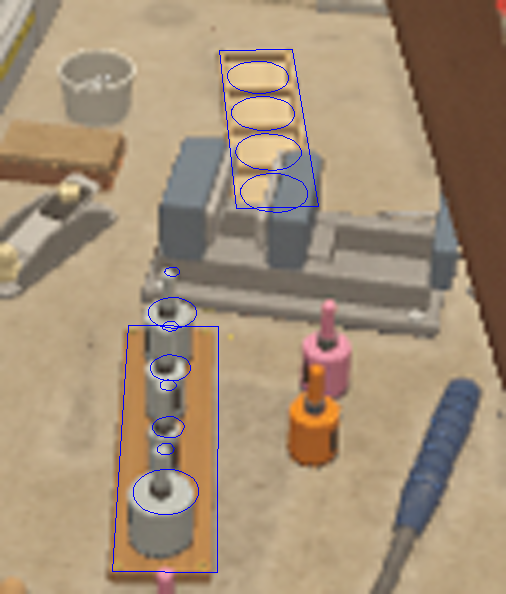

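View pics/o3.png

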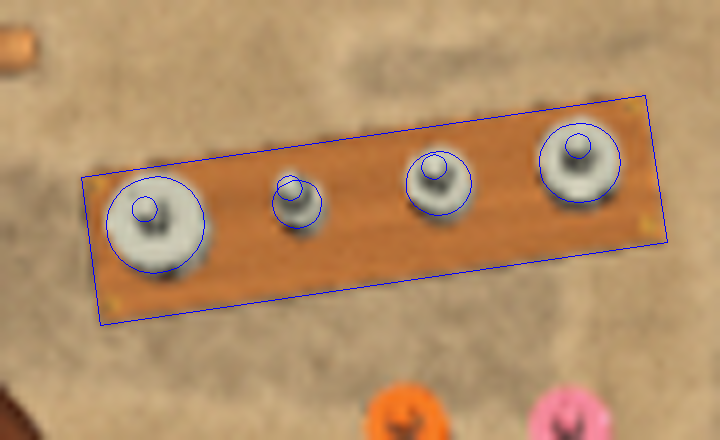

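Call:
{"op": "move_arm", "data": {
  "increments": [
    [[0, 0, -0.05], -0.12, 0],
    [[0.02, -0.005, -0.1], -0.26, 0],
    [[0.06, -0.015, -0.12], -0.42, 0],
    [[0.11, -0.03, -0.12], -0.6, 0],
    [[0.16, -0.045, -0.12], -0.78, 0],
    [[0.21, -0.06, -0.12], -0.95, 0],
    [[0.25, -0.07, -0.12], -1.1, 0],
    [[0.27, -0.073, -0.12], -1.226, 0],
    [[0.27, -0.073, -0.12], -1.226, 0]
  ]
}}

```text
t: 1.42
position: [0.45, -0.4509, 0.3002]
tcp_rot: [-180.0, -0.0, 90.1]
wrist_force: [-0.1, -0.1, -1.1]
gripper_width: 0.499
```

Call:
{"op": "move_arm", "data": {
  "increments": [
    [[0.03, 0, 0], 0, 0],
    [[0.08, 0.01, 0], 0, 0],
    [[0.13, 0.02, 0], 0, 0],
    [[0.18, 0.03, 0], 0, 0],
    [[0.23, 0.04, 0], 0, 0],
    [[0.28, 0.05, 0], 0, 0],
    [[0.33, 0.06, 0], 0, 0],
    [[0.38, 0.062, 0], 0, 0],
    [[0.43, 0.062, 0], 0, 0],
    [[0.48, 0.062, 0], 0, 0]
  ]
}}

```text
t: 2.68
position: [0.5108, 0.0286, 0.3006]
tcp_rot: [180.0, 0.0, 89.8]
wrist_force: [0.7, -0.3, -0.5]
gripper_width: 0.498
```

Call:
{"op": "move_arm", "data": {
  "increments": [
    [[0.05, 0, 0], 0, 0],
    [[0.1, 0, 0], 0, 0],
    [[0.15, 0, 0], 0, 0],
    [[0.19, 0, -0.02], 0, 0],
    [[0.19, 0, 0.0], 0, 0],
    [[0.19, 0, 0.06], 0, 0],
    [[0.19, 0, 0.12], 0, 0],
    [[0.19, 0, 0.14], 0, 0],
    [[0.19, 0, 0.14], 0, 0]
  ]
}}

```text
t: 3.8
position: [0.5105, 0.217, 0.1591]
tcp_rot: [-179.8, 0.1, 89.9]
wrist_force: [0.4, 0.1, 0.2]
gripper_width: 0.497
```

Run:
```python
from h import *
st=manip.read_state(); print(st["t"],st["position"],st["q"].round(1))
t=cam("top"); s=cam("side"); p=st["position"]
cv2.imwrite("pics/t1.png",t["image"]);cv2.imwrite("pics/s1.png",s["image"])
print(proj(t,p),proj(s,p))
crop(s,190,110,320,270,3.7,"s1c.png",[],[p])
```

```text
3.8 [0.51046089 0.21695465 0.15914695] [ 17.5  -4.  108.   -0.   76.2  17.6]
[236.92714145 175.50651835] [244.77522141 187.00051043]
```

View pics/t1.png

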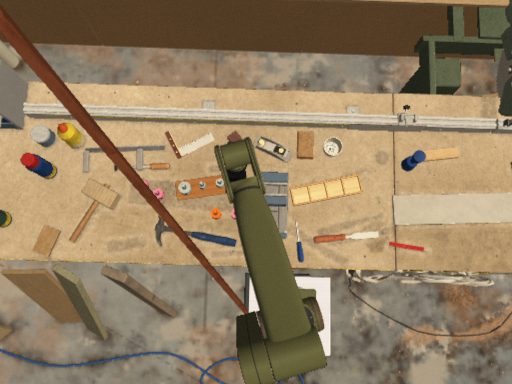

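View pics/s1c.png

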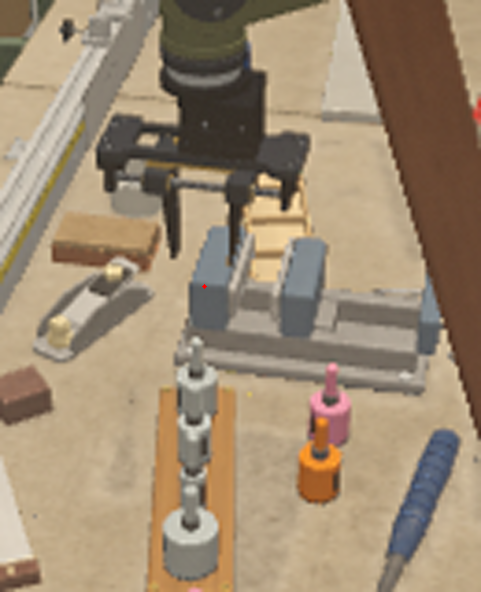

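View pics/s1.png

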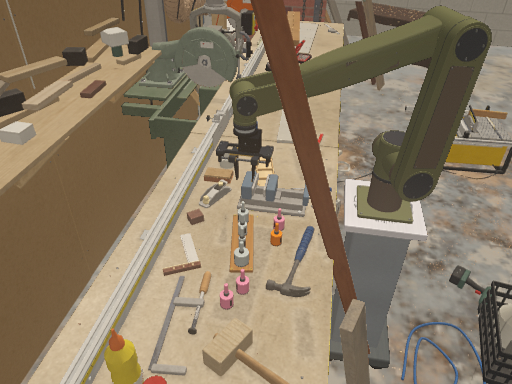

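Run:
```python
from h import *
st=manip.read_state(); print(st["t"],st["position"])
t=cam("top"); s=cam("side"); p=st["position"]
D=[p, p+[.03,0,0],p-[.03,0,0],p+[0,0,.078]]
crop(s,210,135,280,215,9,"s2c.png",[],[*D])
crop(t,200,125,270,205,9,"t2c.png",[],[*D,p+[0,0,.3]])
```

```text
3.9 [0.51279964 0.21813543 0.1631091 ]
```

View pics/s2c.png

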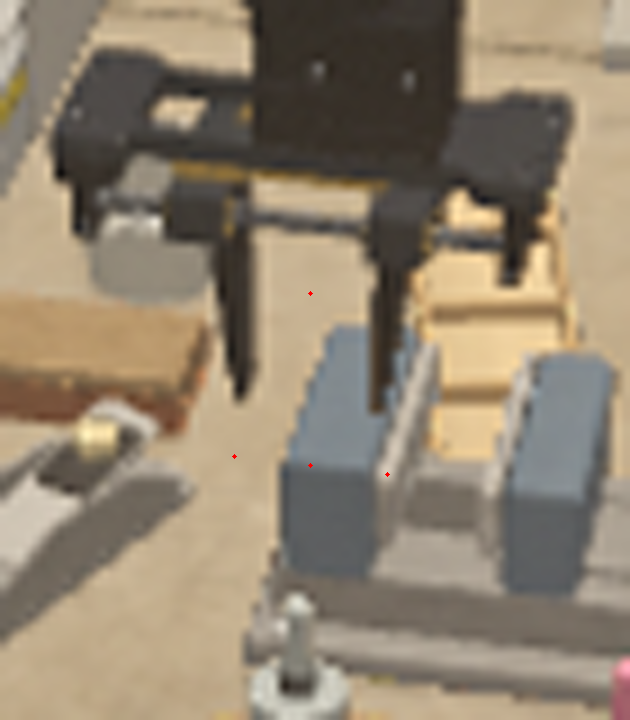

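View pics/t2c.png

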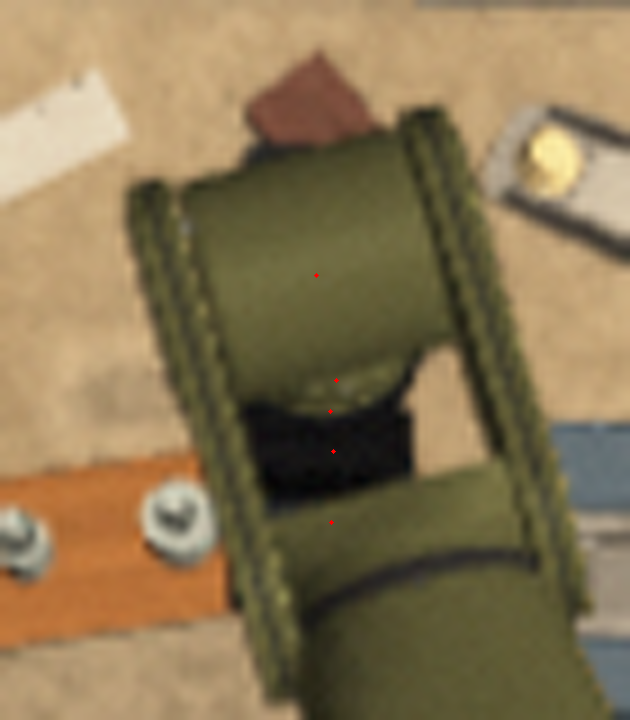

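Call:
{"op": "move_arm", "data": {
  "increments": [
    [[0, 0.003, 0.02], 0, 0],
    [[0, 0.003, 0.04], 0, 0],
    [[0, 0.003, 0.05], 0, 0],
    [[0, 0.003, 0.05], 0, 0]
  ]
}}

```text
t: 4.5
position: [0.5129, 0.2179, 0.1084]
tcp_rot: [-179.8, 0.1, 90.0]
wrist_force: [-0.7, 0.3, 0.4]
gripper_width: 0.501
```

```bash
cat > look.py <<'E'
import sys
from h import *
st=manip.read_state(); print(st["t"],st["position"],st["wrist_force"].round(1),st["gripper_width"])
s=cam("side"); p=st["position"]
n=sys.argv[1]; u,v=proj(s,p).astype(int)
cv2.imwrite(f"pics/{n}f.png",s["image"])
crop(s,u-40,v-50,u+40,v+35,7,n+".png",[],[p])
E
python3 look.py s3
```

```text
4.5 [0.51290171 0.21786962 0.10843147] [-0.7  0.3  0.4] 0.5006417476783125
```

View pics/s3.png

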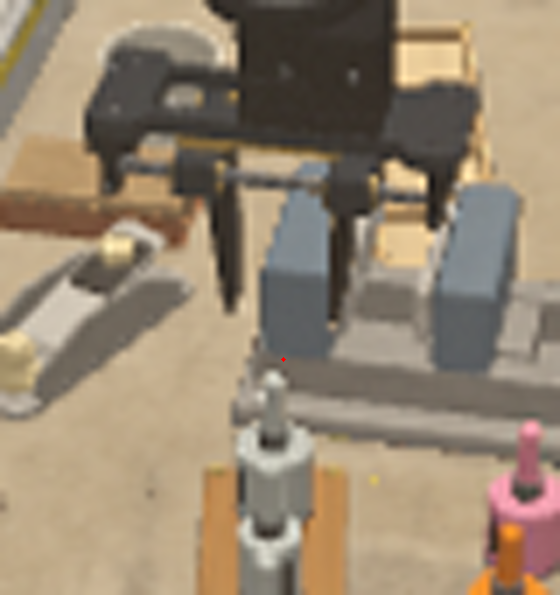

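Call:
{"op": "move_arm", "data": {
  "increments": [
    [[0, 0.001, 0.015], 0, 0],
    [[0, 0.001, 0.028], 0, 0],
    [[0, 0.001, 0.035], 0, 0],
    [[0, 0.001, 0.035], 0, 0]
  ]
}}

```text
t: 5.05
position: [0.5144, 0.218, 0.0744]
tcp_rot: [-179.9, 0.0, 90.0]
wrist_force: [-0.6, -0.1, 0.5]
gripper_width: 0.502
```

```bash
python3 look.py s4
```

```text
5.05 [0.51443844 0.21796516 0.07438665] [-0.6 -0.1  0.5] 0.5021745211946095
```

View pics/s4.png

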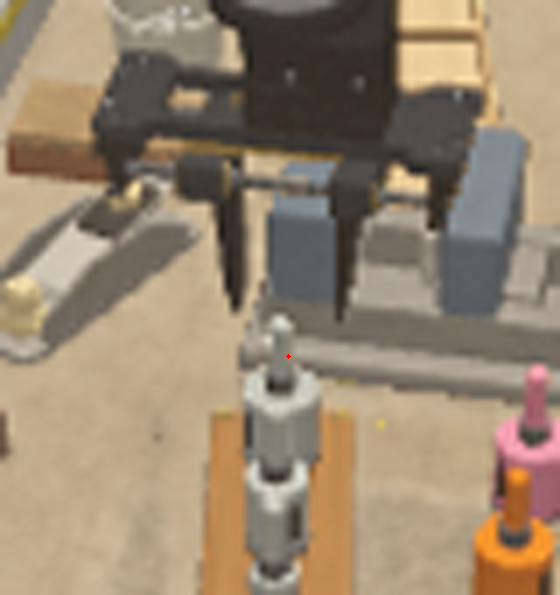

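Call:
{"op": "move_arm", "data": {
  "increments": [
    [[0, 0.003, 0], 0, 0],
    [[0, 0.004, 0], 0, 0],
    [[0, 0.004, 0], 0, 0.3],
    [[0, 0.004, 0], 0, 0.6],
    [[0, 0.004, 0], 0, 0.75],
    [[0, 0.004, 0], 0, 0.85],
    [[0, 0.004, 0], 0, 1],
    [[0, 0.004, 0], 0, 1],
    [[0, 0.004, 0], 0, 1]
  ]
}}

```text
t: 6.22
position: [0.5191, 0.2182, 0.0754]
tcp_rot: [-180.0, -0.0, 90.0]
wrist_force: [0.1, 0.8, -0.0]
gripper_width: 0.009
```

```bash
python3 look.py s5
```

```text
6.225 [0.51909668 0.21822626 0.07542282] [ 0.1  0.8 -0. ] 0.008890858404928075
```

View pics/s5.png

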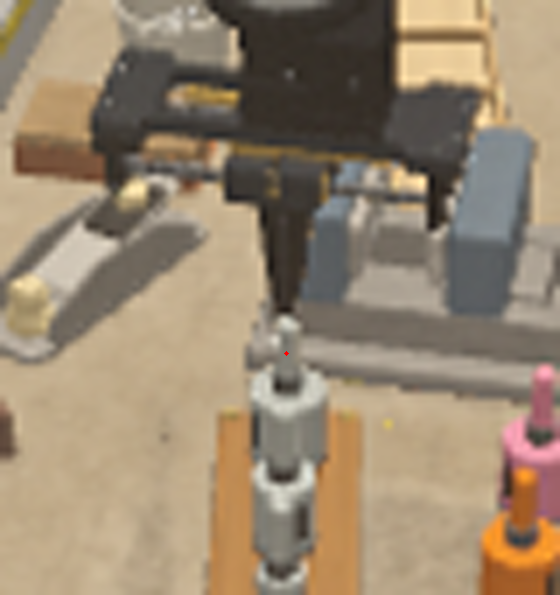

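Run:
```python
from h import *
st=manip.read_state(); p=st["position"]; print(p,st["q"].round(2))
t=cam("top")
def bx(dy,dz,z=.078): return [p+[a,b+dy,z+dz] for a,b in[(.09,.0375),(.09,-.0375),(-.09,-.0375),(-.09,.0375),(.09,.0375)]]
crop(t,190,115,280,205,8,"t5.png",[bx(0,0),bx(0,0,.14)],[p])
crop(t,190,115,280,205,8,"t5b.png")
```

```text
[0.51913798 0.21824364 0.07549934] [ 17.34   1.3  111.18   0.    67.51  17.34]
```

View pics/t5.png

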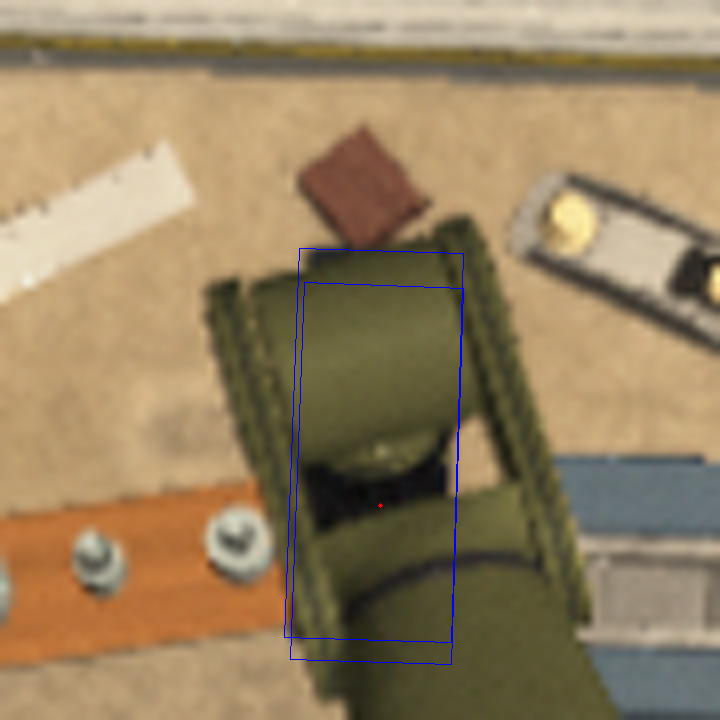

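View pics/t5b.png

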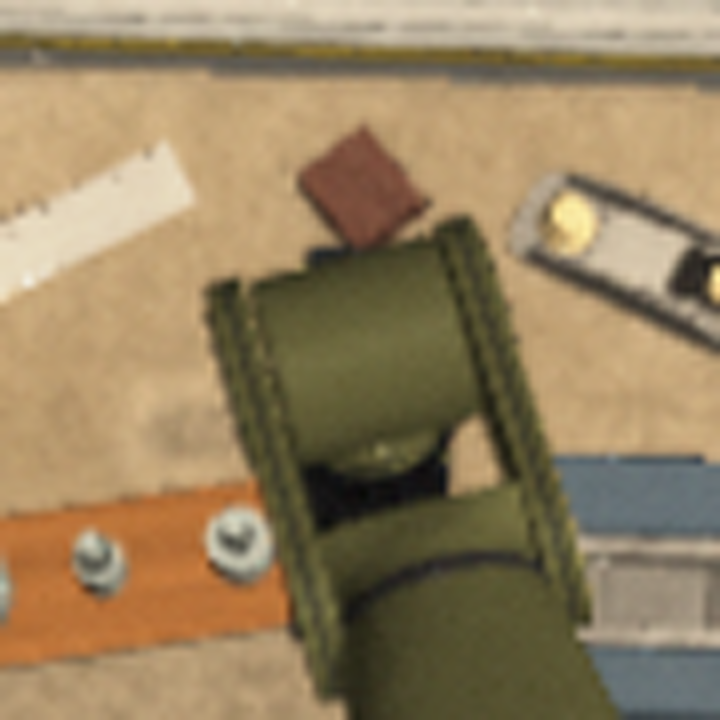

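Call:
{"op": "move_arm", "data": {
  "increments": [
    [[0, 0, 0], 0, 0.2],
    [[0, 0, 0], 0, -0.1],
    [[0, 0, 0], 0, -0.2],
    [[0, 0, 0], 0, -0.2],
    [[0, 0, 0.008], 0, -0.2],
    [[0, 0, 0.016], 0, -0.2],
    [[0, 0, 0.02], 0, -0.2],
    [[0, 0, 0.02], 0, -0.2]
  ]
}}

```text
t: 7.32
position: [0.5186, 0.2181, 0.0547]
tcp_rot: [-179.9, 0.0, 90.0]
wrist_force: [-0.4, 1.1, -0.2]
gripper_width: 0.6
```

```bash
python3 look.py s6
```

```text
7.325 [0.51862773 0.21806409 0.05467694] [-0.4  1.1 -0.2] 0.5998077104355687
```

View pics/s6.png

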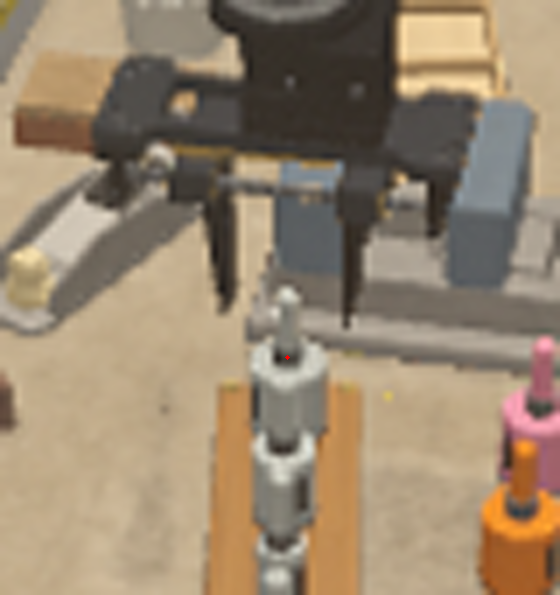

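Call:
{"op": "move_arm", "data": {
  "increments": [
    [[0, 0, 0.004], 0, 0.2],
    [[0, 0, 0.004], 0, 0.5],
    [[0, 0, 0.004], 0, 0.6],
    [[0, 0, 0.004], 0, 0.7],
    [[0, 0, 0.004], 0, 0.8],
    [[0, 0, 0.004], 0, 1],
    [[0, 0, 0.004], 0, 1],
    [[0, 0, 0.004], 0, 1]
  ]
}}

```text
t: 8.38
position: [0.5191, 0.2183, 0.0516]
tcp_rot: [180.0, -0.0, 90.0]
wrist_force: [-0.4, -0.4, 0.9]
gripper_width: 0.114
```

```bash
python3 look.py s7
```

```text
8.375 [0.51913748 0.21826554 0.05155945] [-0.4 -0.4  0.9] 0.11384851842176145
```

View pics/s7.png

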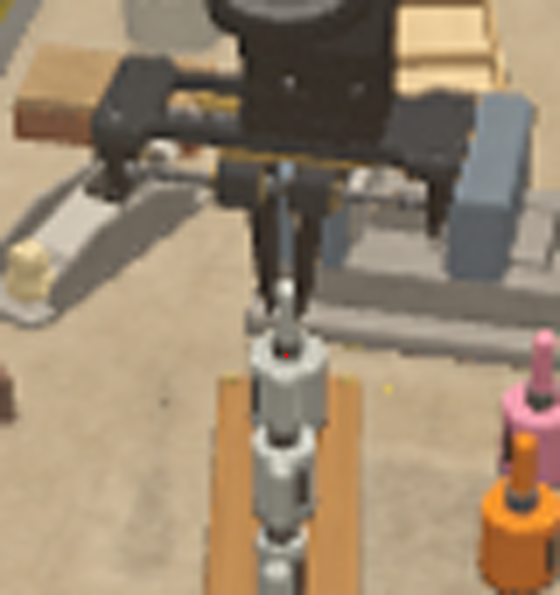

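Call:
{"op": "move_arm", "data": {
  "increments": [
    [[0, 0, -0.006], 0, 1],
    [[0, 0, -0.016], 0, 1],
    [[0, 0, -0.03], 0, 1],
    [[0, 0, -0.055], 0, 1],
    [[0, 0, -0.085], 0, 1],
    [[0, 0, -0.12], 0, 1],
    [[0, 0, -0.155], 0, 1],
    [[0, 0, -0.18], 0, 1],
    [[0, 0, -0.19], 0, 1]
  ]
}}

```text
t: 9.55
position: [0.52, 0.2185, 0.2446]
tcp_rot: [179.8, -0.1, 90.0]
wrist_force: [0.5, -1.0, -1.5]
gripper_width: 0.116
```

```bash
python3 look.py s8
```

```text
9.55 [0.52004704 0.21853549 0.24462901] [ 0.5 -1.  -1.5] 0.1164239516098572
```

View pics/s8f.png

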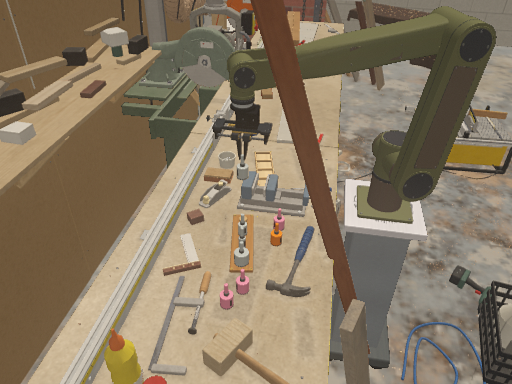

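Call:
{"op": "move_arm", "data": {
  "increments": [
    [[-0.02, 0, 0], 0, 1],
    [[-0.06, -0.01, 0], 0, 1],
    [[-0.105, -0.02, 0], 0, 1],
    [[-0.15, -0.03, 0], 0, 1],
    [[-0.195, -0.04, 0], 0, 1],
    [[-0.23, -0.046, 0], 0, 1],
    [[-0.25, -0.047, 0], 0, 1],
    [[-0.256, -0.047, 0], 0, 1],
    [[-0.256, -0.047, 0.04], 0, 1],
    [[-0.256, -0.047, 0.09], 0, 1]
  ]
}}

```text
t: 10.85
position: [0.4727, -0.0379, 0.151]
tcp_rot: [179.9, 0.0, 90.0]
wrist_force: [0.5, -0.6, -1.5]
gripper_width: 0.112
```

Call:
{"op": "move_arm", "data": {
  "increments": [
    [[0, 0, 0.03], 0, 1],
    [[0, 0, 0.05], 0, 1],
    [[0, 0, 0.065], 0, 1],
    [[0, 0, 0.065], 0, 1]
  ]
}}

```text
t: 11.35
position: [0.4709, -0.0374, 0.0849]
tcp_rot: [-179.8, -0.0, 90.0]
wrist_force: [-0.3, -0.1, -0.9]
gripper_width: 0.117
```

```bash
cat > look2.py <<'E'
import sys
from h import *
st=manip.read_state(); print(st["t"],st["position"],st["wrist_force"].round(1),st["gripper_width"])
s=cam("side");t=cam("top"); n=sys.argv[1]
crop(s,215,100,315,215,5,n+"s.png"); crop(t,165,140,375,260,3.8,n+"t.png")
E
python3 look2.py a1
```

```text
11.35 [ 0.47089968 -0.03740217  0.08492341] [-0.3 -0.1 -0.9] 0.11696485494435356
```

View pics/a1s.png

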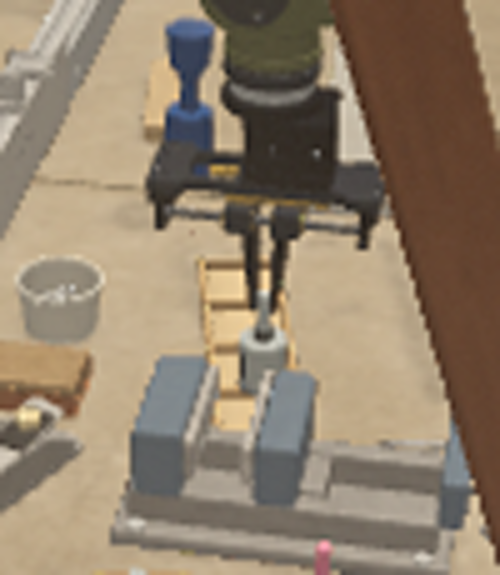

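View pics/a1t.png

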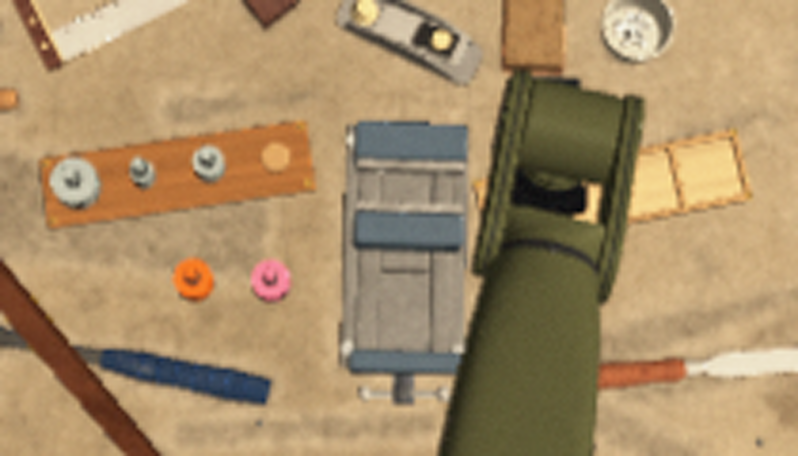

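Run:
```python
from h import *
p=manip.read_state()["position"]
t=cam("top");s=cam("side"); print("cam",ray(t,(0,0))[0],ray(s,(0,0))[0])
b=np.array([.469,-.0375,.008])
bx=lambda z:[p+[a,c,z] for a,c in[(.09,.0375),(.09,-.0375),(-.09,-.0375),(-.09,.0375),(.09,.0375)]]
g=p+[0,0,-.037]
L=[circ(*b,.032),circ(g[0],g[1],g[2],.02),circ(g[0],g[1],g[2]+.044,.02)]
crop(t,255,150,365,240,7,"a2t.png",L+[bx(.1),bx(.2)],[p])
crop(s,215,140,315,230,6,"a2s.png",L,[p])
```

```text
cam [0.13531343 0.16904536 1.98442323] [0.27363366 1.38429881 0.9986482 ]
```

View pics/a2t.png

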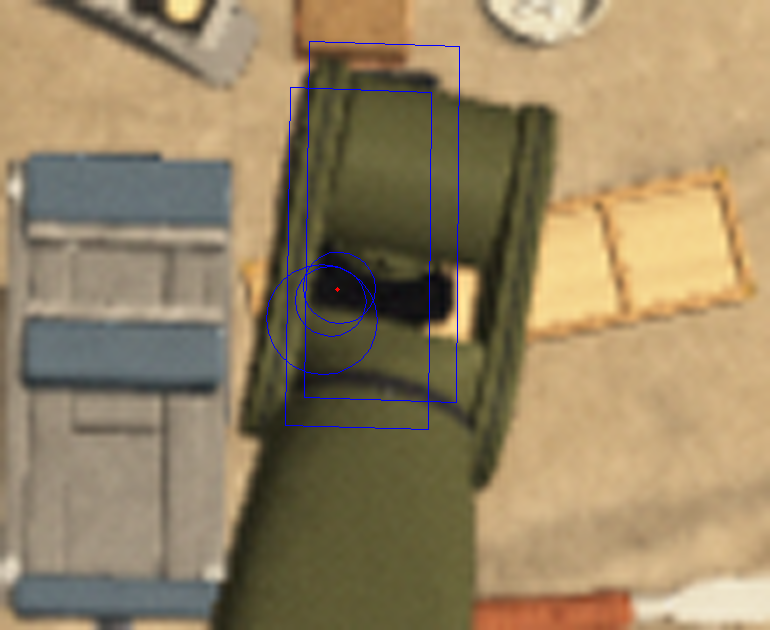

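View pics/a2s.png

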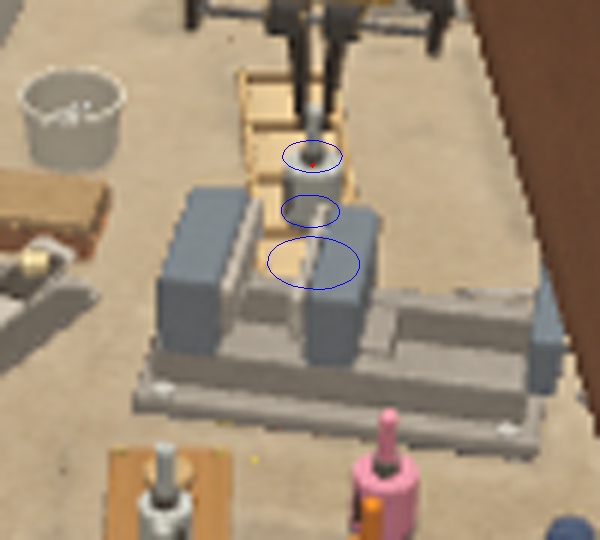

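Call:
{"op": "move_arm", "data": {
  "increments": [
    [[0, 0, 0.012], 0, 1],
    [[0, 0, 0.022], 0, 1],
    [[0, 0, 0.03], 0, 1],
    [[0, 0, 0.034], 0, 1],
    [[0, 0, 0.036], 0, 1],
    [[0, 0, 0.037], 0, 1],
    [[0, 0, 0.037], 0, 1]
  ]
}}

```text
t: 12.42
position: [0.4723, -0.0378, 0.0497]
tcp_rot: [180.0, 0.0, 90.0]
wrist_force: [1.0, -0.6, -1.2]
gripper_width: 0.113
```

```bash
python3 look2.py a3
```

```text
12.425 [ 0.47229632 -0.03781306  0.04967377] [ 1.  -0.6 -1.2] 0.11261042137721593
```

View pics/a3s.png

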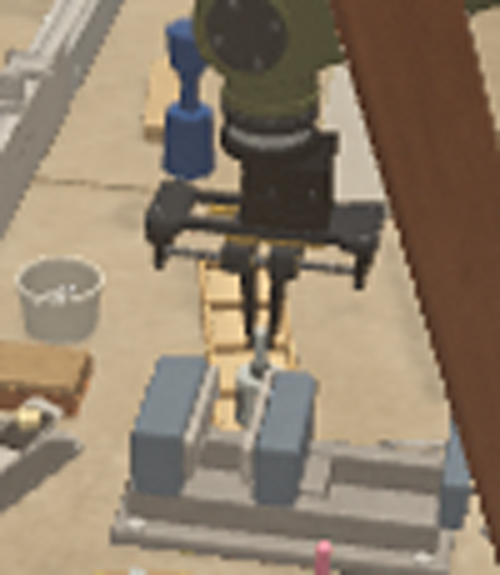

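Call:
{"op": "move_arm", "data": {
  "increments": [
    [[0, 0, 0.001], 0, 1],
    [[0, 0, 0.002], 0, 1],
    [[0, 0, 0.002], 0, 1]
  ]
}}

```text
t: 12.9
position: [0.4722, -0.0378, 0.0476]
tcp_rot: [180.0, 0.0, 90.0]
wrist_force: [-0.3, -0.3, -0.9]
gripper_width: 0.111
```

Call:
{"op": "move_arm", "data": {
  "increments": [
    [[0, 0, 0.001], 0, 1],
    [[0, 0, 0.001], 0, 1]
  ]
}}

```text
t: 13.15
position: [0.4727, -0.0379, 0.0476]
tcp_rot: [179.9, 0.0, 90.0]
wrist_force: [-1.4, 0.3, 5.2]
gripper_width: 0.116
```

Call:
{"op": "move_arm", "data": {
  "increments": [
    [[0, 0, 0], 0, 0.7],
    [[0, 0, 0], 0, 0.3],
    [[0, 0, 0], 0, 0],
    [[0, 0, 0], 0, 0],
    [[0, 0, -0.02], 0, 0],
    [[0, 0, -0.05], 0, 0],
    [[0, 0, -0.09], 0, 0],
    [[0, 0, -0.13], 0, 0],
    [[0, 0, -0.16], 0, 0],
    [[0, 0, -0.17], 0, 0]
  ]
}}

```text
t: 14.4
position: [0.4732, -0.038, 0.2187]
tcp_rot: [179.8, 0.0, 90.0]
wrist_force: [0.1, -0.1, -0.2]
gripper_width: 0.501
```

```bash
python3 look2.py a4
```

```text
14.4 [ 0.47316146 -0.03799627  0.21870816] [ 0.1 -0.1 -0.2] 0.5012917355818621
```

View pics/a4s.png

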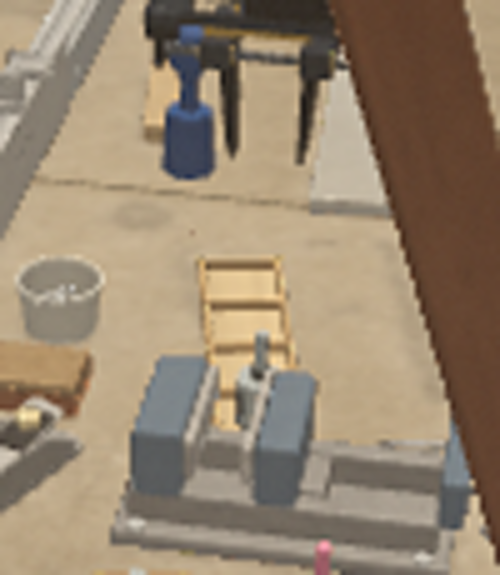

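Call:
{"op": "move_arm", "data": {
  "increments": [
    [[0.02, 0, 0], 0, 0],
    [[0.06, 0.01, 0], 0, 0],
    [[0.11, 0.02, 0], 0, 0],
    [[0.16, 0.03, 0], 0, 0],
    [[0.21, 0.034, 0], 0, 0],
    [[0.26, 0.034, 0], 0, 0],
    [[0.3, 0.034, 0], 0, 0],
    [[0.32, 0.034, 0.0], 0, 0],
    [[0.325, 0.034, 0.04], 0, 0],
    [[0.325, 0.034, 0.09], 0, 0]
  ]
}}

```text
t: 15.75
position: [0.5067, 0.2873, 0.1257]
tcp_rot: [179.9, -0.0, 90.0]
wrist_force: [-0.6, -0.6, -0.0]
gripper_width: 0.5
```

Call:
{"op": "move_arm", "data": {
  "increments": [
    [[0, 0, 0.02], 0, 0],
    [[0, 0, 0.03], 0, 0],
    [[0, 0, 0.03], 0, 0]
  ]
}}

```text
t: 16.12
position: [0.5066, 0.2871, 0.097]
tcp_rot: [180.0, -0.0, 90.0]
wrist_force: [0.0, -0.3, 0.7]
gripper_width: 0.499
```

```bash
python3 look.py b1
```

```text
16.125 [0.50661441 0.28707774 0.09701646] [ 0.  -0.3  0.7] 0.49937609697025875
```

View pics/b1.png

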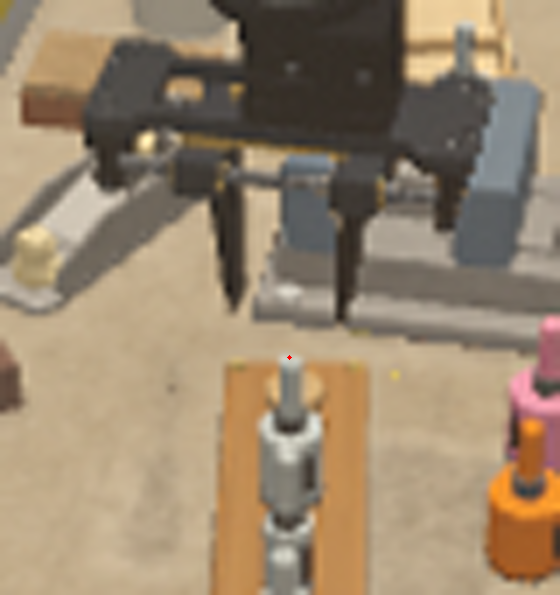

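Call:
{"op": "move_arm", "data": {
  "increments": [
    [[0, 0, 0.015], 0, 0],
    [[0, 0, 0.032], 0, 0],
    [[0, 0, 0.046], 0, 0],
    [[0, 0, 0.046], 0, 0.3],
    [[0, 0, 0.046], 0, 0.5],
    [[0, 0, 0.046], 0, 0.65],
    [[0, 0, 0.046], 0, 0.8],
    [[0, 0, 0.046], 0, 1],
    [[0, 0, 0.046], 0, 1],
    [[0, 0, 0.046], 0, 1]
  ]
}}

```text
t: 17.42
position: [0.5066, 0.2874, 0.0511]
tcp_rot: [179.9, -0.0, 90.0]
wrist_force: [-0.4, 1.4, 2.5]
gripper_width: 0.114
```

Call:
{"op": "move_arm", "data": {
  "increments": [
    [[0, 0, -0.006], 0, 1],
    [[0, 0, -0.016], 0, 1],
    [[0, 0, -0.03], 0, 1],
    [[0, 0, -0.055], 0, 1],
    [[0, 0, -0.085], 0, 1],
    [[0, 0, -0.12], 0, 1],
    [[0, 0, -0.155], 0, 1],
    [[0, 0, -0.18], 0, 1],
    [[0, 0, -0.19], 0, 1]
  ]
}}

```text
t: 18.55
position: [0.5069, 0.2876, 0.2436]
tcp_rot: [179.8, -0.1, 90.0]
wrist_force: [0.4, 0.3, -0.9]
gripper_width: 0.114
```

Call:
{"op": "move_arm", "data": {
  "increments": [
    [[-0.02, 0, 0], 0, 1],
    [[-0.06, 0, 0], 0, 1],
    [[-0.11, -0.005, 0], 0, 1],
    [[-0.16, -0.01, 0], 0, 1],
    [[-0.21, -0.015, 0], 0, 1],
    [[-0.26, -0.018, 0], 0, 1],
    [[-0.31, -0.018, 0], 0, 1],
    [[-0.355, -0.018, 0], 0, 1],
    [[-0.385, -0.018, 0], 0, 1],
    [[-0.393, -0.018, 0], 0, 1]
  ]
}}

```text
t: 19.8
position: [0.4865, -0.1077, 0.2386]
tcp_rot: [-179.8, -0.0, 89.8]
wrist_force: [-0.2, 1.4, -0.8]
gripper_width: 0.114
```

Call:
{"op": "move_arm", "data": {
  "increments": [
    [[0, 0, 0.03], 0, 1],
    [[0, 0, 0.07], 0, 1],
    [[0, 0, 0.11], 0, 1],
    [[0, 0, 0.145], 0, 1],
    [[0, 0, 0.165], 0, 1],
    [[0, 0, 0.165], 0, 1]
  ]
}}

```text
t: 20.55
position: [0.4855, -0.1046, 0.0726]
tcp_rot: [-179.7, -0.1, 90.0]
wrist_force: [0.4, -0.2, 0.3]
gripper_width: 0.114
```

```bash
python3 look2.py b2
```

```text
20.55 [ 0.48549765 -0.10461487  0.07255175] [ 0.4 -0.2  0.3] 0.11425849052256813
```

View pics/b2s.png

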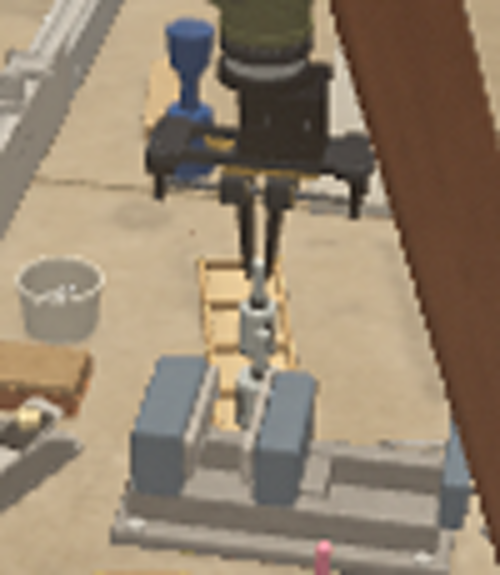

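Call:
{"op": "move_arm", "data": {
  "increments": [
    [[0, 0.003, 0.01], 0, 1],
    [[0, 0.003, 0.018], 0, 1],
    [[0, 0.003, 0.022], 0, 1],
    [[0, 0.003, 0.023], 0, 1],
    [[0, 0.003, 0.024], 0, 1],
    [[0, 0.003, 0.025], 0, 1],
    [[0, 0.003, 0.025], 0, 1]
  ]
}}

```text
t: 21.52
position: [0.4912, -0.1058, 0.0505]
tcp_rot: [180.0, 0.0, 90.0]
wrist_force: [-0.3, 0.4, -1.7]
gripper_width: 0.116
```

Call:
{"op": "move_arm", "data": {
  "increments": [
    [[0, 0, 0.001], 0, 1],
    [[0, 0, 0.001], 0, 1]
  ]
}}

```text
t: 21.78
position: [0.4911, -0.1057, 0.0494]
tcp_rot: [-180.0, -0.0, 90.0]
wrist_force: [-1.2, -0.1, -0.6]
gripper_width: 0.116
```

Call:
{"op": "move_arm", "data": {
  "increments": [
    [[0, 0, 0.001], 0, 1],
    [[0, 0, 0.002], 0, 1],
    [[0, 0, 0.002], 0, 1]
  ]
}}

```text
t: 22.15
position: [0.491, -0.1057, 0.0473]
tcp_rot: [-180.0, -0.0, 90.0]
wrist_force: [-0.2, -0.4, -0.7]
gripper_width: 0.112
```

Call:
{"op": "move_arm", "data": {
  "increments": [
    [[0, 0, 0.001], 0, 1],
    [[0, 0, 0.001], 0, 1]
  ]
}}

```text
t: 22.4
position: [0.4915, -0.1059, 0.0471]
tcp_rot: [180.0, 0.0, 90.0]
wrist_force: [-1.1, -0.3, 2.8]
gripper_width: 0.112
```

Call:
{"op": "move_arm", "data": {
  "increments": [
    [[0, 0, 0], 0, 0.7],
    [[0, 0, 0], 0, 0.3],
    [[0, 0, 0], 0, 0],
    [[0, 0, 0], 0, 0],
    [[0, 0, -0.02], 0, 0],
    [[0, 0, -0.05], 0, 0],
    [[0, 0, -0.09], 0, 0],
    [[0, 0, -0.13], 0, 0],
    [[0, 0, -0.16], 0, 0],
    [[0, 0, -0.17], 0, 0]
  ]
}}

```text
t: 23.65
position: [0.4922, -0.1061, 0.2189]
tcp_rot: [179.8, 0.1, 90.0]
wrist_force: [0.6, -0.3, -0.9]
gripper_width: 0.501
```

Call:
{"op": "move_arm", "data": {
  "increments": [
    [[0.02, 0, 0], 0, 0],
    [[0.06, 0, 0], 0, 0],
    [[0.11, 0, 0], 0, 0],
    [[0.16, 0, 0], 0, 0],
    [[0.21, 0, 0], 0, 0],
    [[0.26, 0, 0], 0, 0],
    [[0.31, 0.002, 0], 0, 0],
    [[0.36, 0.002, 0.0], 0, 0],
    [[0.4, 0.002, 0], 0, 0],
    [[0.43, 0.002, 0], 0, 0]
  ]
}}

```text
t: 24.9
position: [0.4921, 0.3256, 0.2145]
tcp_rot: [-179.9, 0.1, 90.1]
wrist_force: [-0.1, -0.3, -0.6]
gripper_width: 0.499
```

Run:
```python
from h import *
st=manip.read_state(); print(st["t"],st["position"],st["q"].round(1))
t=cam("top"); s=cam("side")
cv2.imwrite("pics/c3t.png",t["image"]);cv2.imwrite("pics/c3s.png",s["image"])
```

```text
24.9 [0.49213153 0.32564457 0.21447221] [ 28.3  -1.4 100.1   0.   81.5  28.2]
```

View pics/c3t.png

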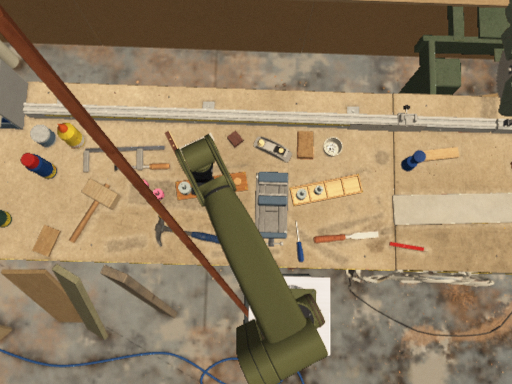

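View pics/c3s.png

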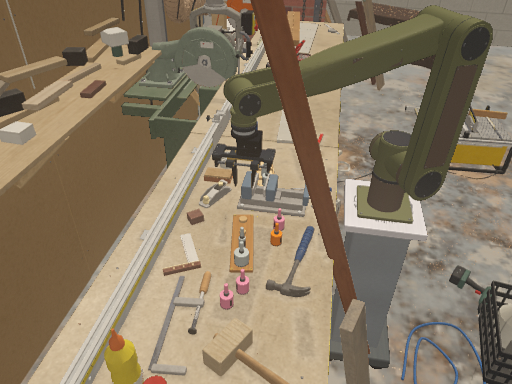

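Run:
```python
from h import *
t=cam("top"); s=cam("side")
w=tri(t,(207,165),s,(248,97)); e=tri(t,(272,350),s,(470,42)); print(w,e)
# pole edges both images -> radius
W=w[0];E=e[0]
P0=np.array([.177,.325,0]);P1=np.array([.469,.534,1.0])
def seg(a,b,c,d):
    best=9
    for k in np.linspace(0,1,201):
        x=a+(b-a)*k
        u=(d-c)/np.linalg.norm(d-c); r=x-c; q=np.linalg.norm(r-(r@u)*u)
        if q<best: best=q; o=(x,c+(r@u)*u)
    return best,o
def rot(v,a): 
    a=np.radians(a);c,s_=np.cos(a),np.sin(a); return np.array([[c,-s_,0],[s_,c,0],[0,0,1]])@v
for a in(0,3,5,8,10,12): print(a,seg(rot(W,a),rot(E,a),P0,P1))
g=cv2.cvtColor(t["image"],cv2.COLOR_BGR2HSV)
crop(t,60,60,260,340,2,"pt.png",[[P0,P1]]); crop(s,240,0,360,320,1.8,"ps.png",[[P0,P1],[W,E]])
```

```text
(array([0.47474548, 0.29906202, 0.5235844 ]), np.float64(0.019506818278981368)) (array([-0.07527659,  0.105874  ,  0.66078412]), np.float64(0.060120106602621716))
0 (np.float64(0.1769284393267549), (array([0.39224217, 0.27008382, 0.54416436]), array([0.33103494, 0.43525104, 0.52751692])))
3 (np.float64(0.15239722411722953), (array([0.39104846, 0.29578477, 0.54073437]), array([0.33144695, 0.43554594, 0.52892792])))
5 (np.float64(0.13563439226985874), (array([0.38845388, 0.31285784, 0.53867637]), array([0.33164163, 0.43568527, 0.52959461])))
8 (np.float64(0.1099293322501855), (array([0.38449237, 0.33945559, 0.53524638]), array([0.33189308, 0.43586525, 0.53045575])))
10 (np.float64(0.09244211035848243), (array([0.37749251, 0.35552503, 0.53387438]), array([0.33187822, 0.43585462, 0.53040487])))
12 (np.float64(0.07472836666621184), (array([0.37232246, 0.37303259, 0.53181638]), array([0.33190187, 0.43587154, 0.53048585])))
```

View pics/pt.png

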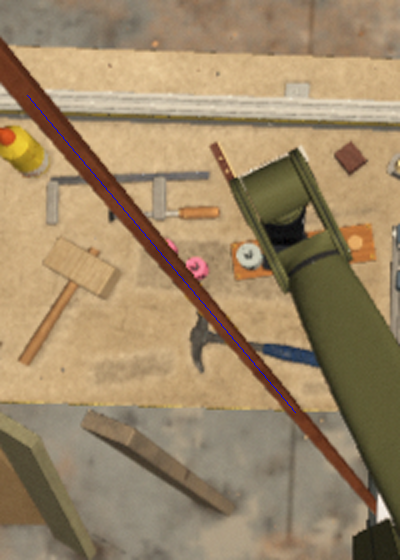

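View pics/ps.png

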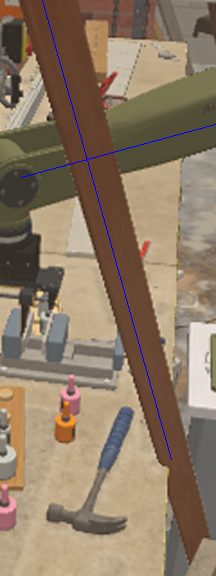

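Call:
{"op": "move_arm", "data": {
  "increments": [
    [[0.015, 0, 0.01], 0, 0],
    [[0.03, 0, 0.04], 0, 0],
    [[0.032, 0, 0.08], 0, 0],
    [[0.032, 0, 0.11], 0, 0],
    [[0.032, 0, 0.12], 0, 0],
    [[0.032, 0, 0.12], 0, 0]
  ]
}}

```text
t: 25.85
position: [0.4929, 0.3559, 0.0959]
tcp_rot: [-179.9, 0.0, 90.0]
wrist_force: [-0.2, 0.0, 1.4]
gripper_width: 0.499
```

```bash
python3 look.py c4
```

```text
25.85 [0.49290571 0.3558546  0.0959036 ] [-0.2  0.   1.4] 0.4990320743393985
```

View pics/c4.png

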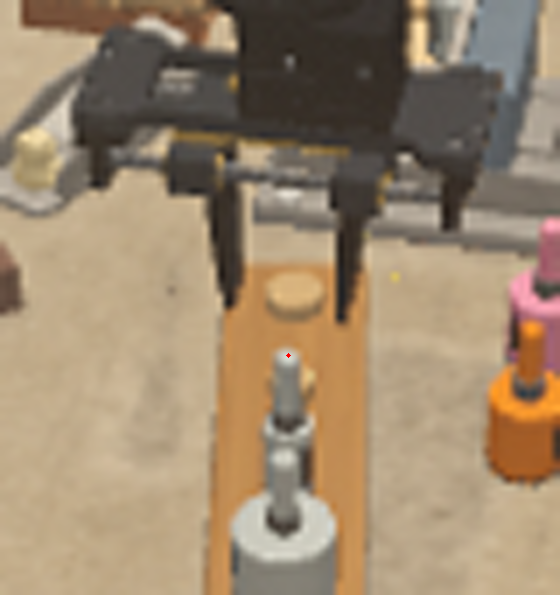

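Saw 24's shank top is at (287,355) in the crop, and the finger centre is at (287): aligned. I'll go down and grip.

Call:
{"op": "move_arm", "data": {
  "increments": [
    [[0, 0, 0.015], 0, 0],
    [[0, 0, 0.032], 0, 0],
    [[0, 0, 0.045], 0, 0],
    [[0, 0, 0.045], 0, 0.3],
    [[0, 0, 0.045], 0, 0.5],
    [[0, 0, 0.045], 0, 0.65],
    [[0, 0, 0.045], 0, 0.8],
    [[0, 0, 0.045], 0, 1],
    [[0, 0, 0.045], 0, 1],
    [[0, 0, 0.045], 0, 1]
  ]
}}

```text
t: 27.15
position: [0.4935, 0.3564, 0.052]
tcp_rot: [179.9, -0.0, 90.0]
wrist_force: [1.3, -0.4, 2.8]
gripper_width: 0.115
```

Call:
{"op": "move_arm", "data": {
  "increments": [
    [[0, 0, -0.006], 0, 1],
    [[0, 0, -0.016], 0, 1],
    [[0, 0, -0.03], 0, 1],
    [[0, 0, -0.055], 0, 1],
    [[0, 0, -0.085], 0, 1],
    [[0, 0, -0.12], 0, 1],
    [[0, 0, -0.155], 0, 1],
    [[0, 0, -0.18], 0, 1],
    [[0, 0, -0.19], 0, 1]
  ]
}}

```text
t: 28.28
position: [0.4939, 0.3567, 0.2446]
tcp_rot: [179.8, -0.1, 90.0]
wrist_force: [-0.0, 0.2, -1.0]
gripper_width: 0.116
```

Call:
{"op": "move_arm", "data": {
  "increments": [
    [[-0.02, 0, 0], 0, 1],
    [[-0.06, 0, 0], 0, 1],
    [[-0.11, 0, 0], 0, 1],
    [[-0.165, 0.005, 0], 0, 1],
    [[-0.22, 0.01, 0], 0, 1],
    [[-0.275, 0.012, 0], 0, 1],
    [[-0.33, 0.012, 0], 0, 1],
    [[-0.385, 0.012, 0], 0, 1],
    [[-0.44, 0.012, 0], 0, 1],
    [[-0.48, 0.012, 0], 0, 1]
  ]
}}

```text
t: 29.52
position: [0.503, -0.1264, 0.2395]
tcp_rot: [-179.8, -0.0, 89.9]
wrist_force: [0.8, 1.2, -0.5]
gripper_width: 0.117
```

Call:
{"op": "move_arm", "data": {
  "increments": [
    [[-0.03, 0, 0], 0, 1],
    [[-0.047, 0, 0], 0, 1],
    [[-0.05, 0, 0.03], 0, 1],
    [[-0.05, 0, 0.07], 0, 1],
    [[-0.05, 0, 0.11], 0, 1],
    [[-0.05, 0, 0.145], 0, 1],
    [[-0.05, 0, 0.165], 0, 1],
    [[-0.05, 0, 0.175], 0, 1],
    [[-0.05, 0, 0.175], 0, 1]
  ]
}}

```text
t: 30.65
position: [0.5051, -0.1737, 0.0665]
tcp_rot: [-180.0, -0.0, 90.0]
wrist_force: [-0.8, -0.3, -0.7]
gripper_width: 0.114
```

```bash
python3 look2.py c5
```

```text
30.65 [ 0.50514676 -0.17374434  0.06650391] [-0.8 -0.3 -0.7] 0.11411201803124606
```

View pics/c5s.png

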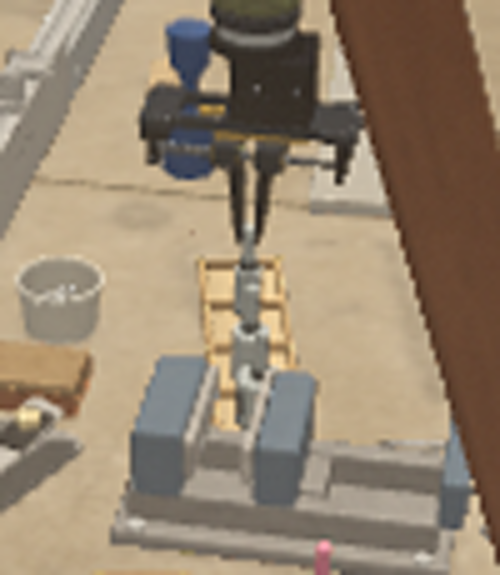

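Call:
{"op": "move_arm", "data": {
  "increments": [
    [[0, 0, 0.008], 0, 1],
    [[0, 0, 0.013], 0, 1],
    [[0, 0, 0.016], 0, 1],
    [[0, 0, 0.017], 0, 1],
    [[0, 0, 0.0175], 0, 1],
    [[0, 0, 0.0175], 0, 1]
  ]
}}

```text
t: 31.5
position: [0.5052, -0.1738, 0.049]
tcp_rot: [180.0, 0.0, 90.0]
wrist_force: [-0.5, -1.0, -1.5]
gripper_width: 0.121
```

Call:
{"op": "move_arm", "data": {
  "increments": [
    [[0, 0, 0.001], 0, 1],
    [[0, 0, 0.001], 0, 1]
  ]
}}

```text
t: 31.75
position: [0.5052, -0.1738, 0.048]
tcp_rot: [180.0, 0.0, 90.0]
wrist_force: [0.2, -0.0, -0.9]
gripper_width: 0.115
```

Call:
{"op": "move_arm", "data": {
  "increments": [
    [[0, 0, 0.001], 0, 1],
    [[0, 0, 0.001], 0, 1]
  ]
}}

```text
t: 32.0
position: [0.5058, -0.1741, 0.0479]
tcp_rot: [179.9, 0.0, 90.0]
wrist_force: [-1.1, 0.2, 5.4]
gripper_width: 0.115
```

Call:
{"op": "move_arm", "data": {
  "increments": [
    [[0, 0, 0], 0, 0.7],
    [[0, 0, 0], 0, 0.3],
    [[0, 0, 0], 0, 0],
    [[0, 0, 0], 0, 0],
    [[0, 0, -0.02], 0, 0],
    [[0, 0, -0.05], 0, 0],
    [[0, 0, -0.09], 0, 0],
    [[0, 0, -0.13], 0, 0],
    [[0, 0, -0.16], 0, 0],
    [[0, 0, -0.17], 0, 0]
  ]
}}

```text
t: 33.25
position: [0.5065, -0.1744, 0.221]
tcp_rot: [179.7, 0.1, 90.0]
wrist_force: [0.3, -0.5, -0.7]
gripper_width: 0.501
```

Call:
{"op": "move_arm", "data": {
  "increments": [
    [[0.03, 0, 0], 0, 0],
    [[0.08, 0, 0], 0, 0],
    [[0.13, 0, 0], 0, 0],
    [[0.18, 0, 0], 0, 0],
    [[0.23, 0, 0], 0, 0],
    [[0.28, 0, 0], 0, 0],
    [[0.33, -0.01, 0], 0, 0],
    [[0.38, -0.02, 0.0], 0, 0],
    [[0.43, -0.025, 0], 0, 0],
    [[0.48, -0.025, 0], 0, 0]
  ]
}}

```text
t: 34.5
position: [0.4791, 0.3077, 0.2164]
tcp_rot: [-180.0, 0.0, 90.0]
wrist_force: [0.5, 0.3, -0.1]
gripper_width: 0.498
```

Call:
{"op": "move_arm", "data": {
  "increments": [
    [[0.02, 0, 0.03], 0, 0],
    [[0.03, 0, 0.07], 0, 0],
    [[0.05, 0, 0.09], 0, 0],
    [[0.07, 0, 0.09], 0, 0],
    [[0.075, 0, 0.09], 0, 0]
  ]
}}

```text
t: 35.12
position: [0.4804, 0.3825, 0.1279]
tcp_rot: [179.9, -0.0, 90.1]
wrist_force: [0.5, 0.1, -0.3]
gripper_width: 0.498
```

```bash
python3 look2.py d0;python3 - <<'E'
from h import *
t=cam("top"); crop(t,100,80,300,340,2.3,"d1t.png")
E
```

```text
35.125 [0.48043461 0.38251672 0.12786953] [ 0.5  0.1 -0.3] 0.49798993868565034
```

View pics/d1t.png

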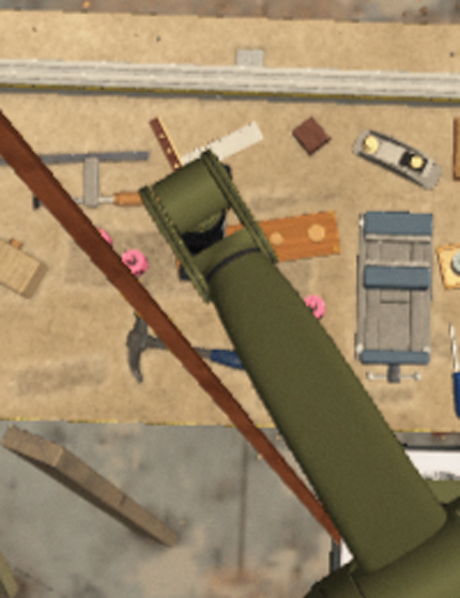

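View pics/d0s.png

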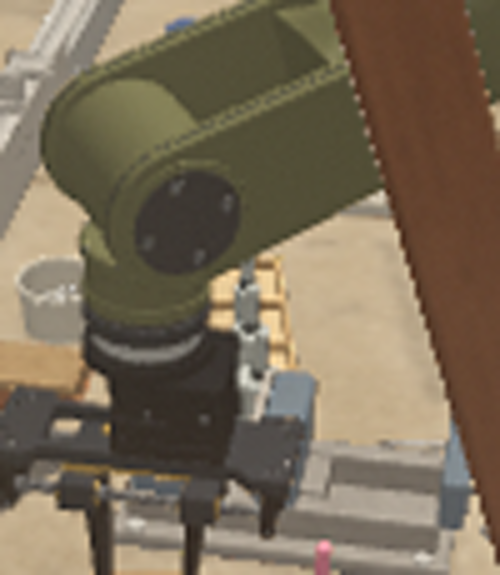

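Call:
{"op": "move_arm", "data": {
  "increments": [
    [[0.01, 0, 0], 0, 0],
    [[0.018, 0, 0], 0, 0],
    [[0.022, 0, 0], 0, 0]
  ]
}}

```text
t: 35.65
position: [0.4802, 0.4037, 0.1271]
tcp_rot: [180.0, -0.0, 90.0]
wrist_force: [-0.1, -0.1, -1.1]
gripper_width: 0.501
```

```bash
python3 look.py d2;python3 - <<'E'
from h import *
t=cam("top"); crop(t,130,150,250,290,5,"d2t.png")
E
```

```text
35.65 [0.48018132 0.40372358 0.12714755] [-0.1 -0.1 -1.1] 0.5008637095489773
```

View pics/d2t.png

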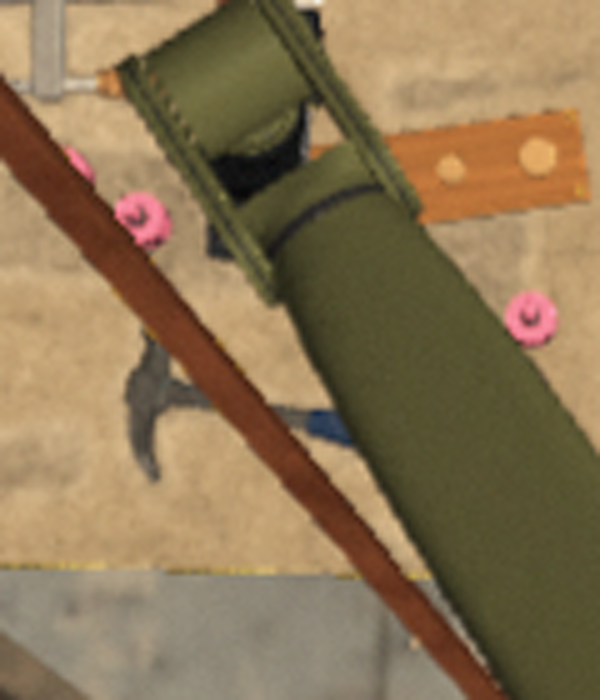

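View pics/d2f.png

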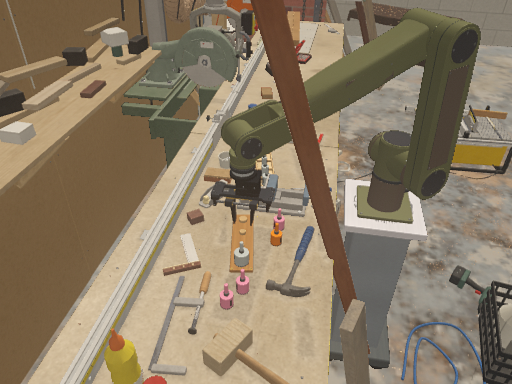

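View pics/d2.png

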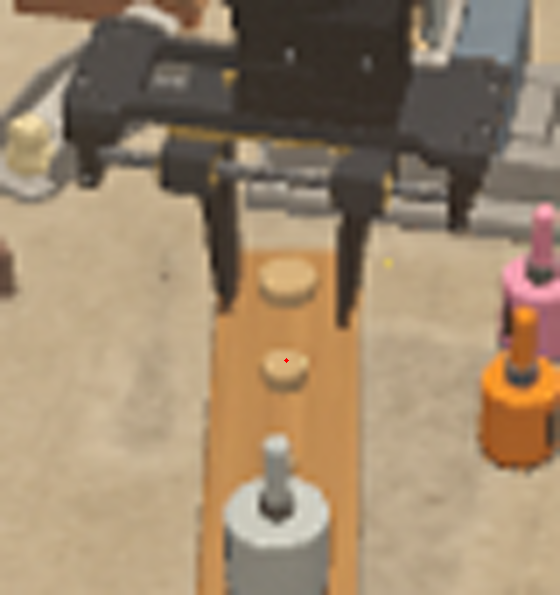

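Call:
{"op": "move_arm", "data": {
  "increments": [
    [[0.01, 0, 0.01], 0, 0],
    [[0.018, 0, 0.025], 0, 0],
    [[0.021, 0, 0.03], 0, 0],
    [[0.021, 0, 0.03], 0, 0]
  ]
}}

```text
t: 36.25
position: [0.4795, 0.424, 0.0956]
tcp_rot: [-179.9, 0.1, 90.0]
wrist_force: [0.4, 0.0, 0.2]
gripper_width: 0.501
```

```bash
python3 look.py d3;python3 - <<'E'
from h import *
t=cam("top"); crop(t,130,150,250,290,5,"d3t.png")
E
```

```text
36.25 [0.47945493 0.42404295 0.09561258] [0.4 0.  0.2] 0.5005233305050755
```

View pics/d3t.png

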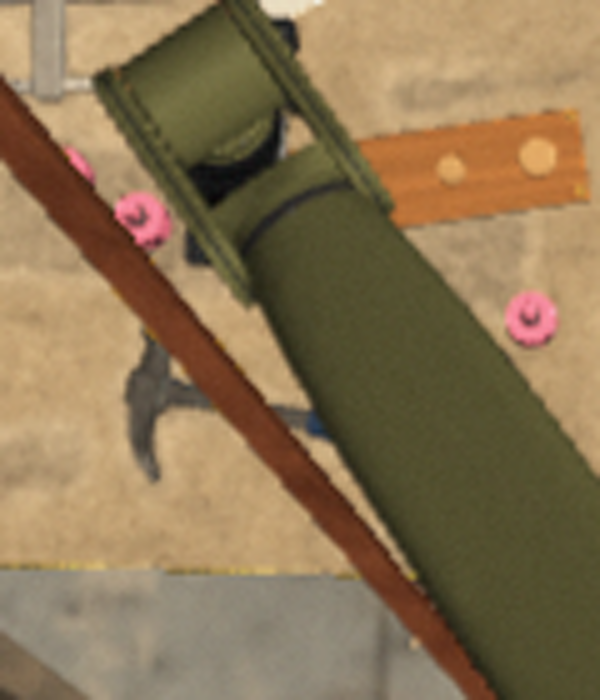

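View pics/d3.png

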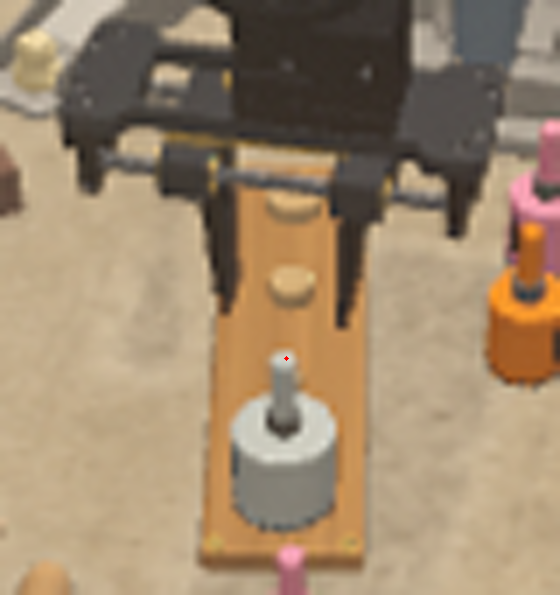

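Call:
{"op": "move_arm", "data": {
  "increments": [
    [[0, 0.001, 0.015], 0, 0],
    [[0, 0.001, 0.032], 0, 0],
    [[0, 0.001, 0.044], 0, 0],
    [[0, 0.001, 0.044], 0, 0.3],
    [[0, 0.001, 0.044], 0, 0.5],
    [[0, 0.001, 0.044], 0, 0.65],
    [[0, 0.001, 0.044], 0, 0.8],
    [[0, 0.001, 0.044], 0, 1],
    [[0, 0.001, 0.044], 0, 1],
    [[0, 0.001, 0.044], 0, 1]
  ]
}}

```text
t: 37.6
position: [0.4815, 0.4245, 0.0536]
tcp_rot: [179.9, -0.0, 90.0]
wrist_force: [1.3, 1.4, 2.3]
gripper_width: 0.114
```

Call:
{"op": "move_arm", "data": {
  "increments": [
    [[0, 0, -0.006], 0, 1],
    [[0, 0, -0.016], 0, 1],
    [[0, 0, -0.03], 0, 1],
    [[-0.01, 0, -0.045], 0, 1],
    [[-0.03, 0, -0.06], 0, 1],
    [[-0.06, 0, -0.08], 0, 1],
    [[-0.1, 0, -0.12], 0, 1],
    [[-0.13, 0, -0.16], 0, 1],
    [[-0.15, 0, -0.19], 0, 1],
    [[-0.16, 0, -0.2], 0, 1]
  ]
}}

```text
t: 38.85
position: [0.4821, 0.2634, 0.2567]
tcp_rot: [179.7, -0.1, 89.9]
wrist_force: [-0.1, 0.2, -1.6]
gripper_width: 0.113
```

Call:
{"op": "move_arm", "data": {
  "increments": [
    [[-0.02, 0, 0], 0, 1],
    [[-0.06, 0, 0], 0, 1],
    [[-0.11, 0.01, 0], 0, 1],
    [[-0.165, 0.02, 0], 0, 1],
    [[-0.22, 0.03, 0], 0, 1],
    [[-0.275, 0.04, 0], 0, 1],
    [[-0.33, 0.04, 0], 0, 1],
    [[-0.38, 0.04, 0], 0, 1],
    [[-0.43, 0.04, 0], 0, 1],
    [[-0.47, 0.04, 0], 0, 1]
  ]
}}

```text
t: 40.1
position: [0.5195, -0.2075, 0.2503]
tcp_rot: [-179.8, -0.1, 90.0]
wrist_force: [0.3, 0.3, -1.5]
gripper_width: 0.112
```

Call:
{"op": "move_arm", "data": {
  "increments": [
    [[-0.025, 0, 0], 0, 1],
    [[-0.034, 0, 0], 0, 1],
    [[-0.035, 0, 0.03], 0, 1],
    [[-0.035, 0, 0.07], 0, 1],
    [[-0.035, 0, 0.11], 0, 1],
    [[-0.035, 0, 0.145], 0, 1],
    [[-0.035, 0, 0.165], 0, 1],
    [[-0.035, 0, 0.18], 0, 1],
    [[-0.035, 0, 0.18], 0, 1]
  ]
}}

```text
t: 41.22
position: [0.5207, -0.2403, 0.0722]
tcp_rot: [-179.9, -0.1, 90.0]
wrist_force: [0.7, 0.2, -1.1]
gripper_width: 0.12
```

```bash
python3 look2.py e1
```

```text
41.225 [ 0.52070086 -0.24031971  0.07217604] [ 0.7  0.2 -1.1] 0.12037819149565775
```

View pics/e1s.png

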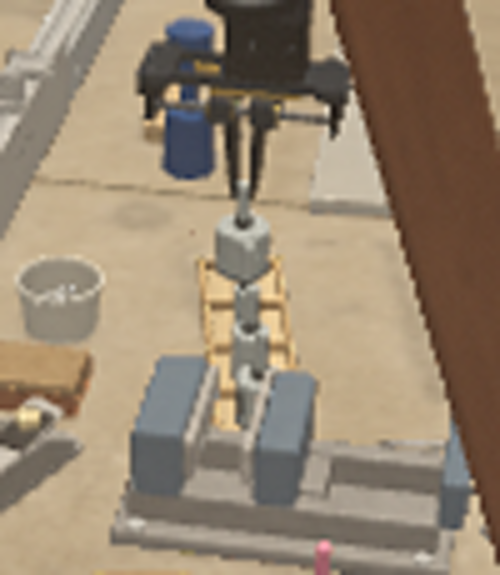

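Run:
```python
from h import *
p=manip.read_state()["position"];s=cam("side")
T=(0.4935,-0.13959,0.23595); g=rackpts(*T)
q=[(.038,.143),(.038,-.143),(-.038,-.143),(-.038,.143),(.038,.143)]
z=p[2]-.0416
L=[[g(a,b,.018) for a,b in q],circ(p[0],p[1],z,.024),circ(p[0],p[1],z+.044,.024)]
crop(s,240,130,290,190,11,"e2.png",L)
```

```text
(no output)
```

View pics/e2.png

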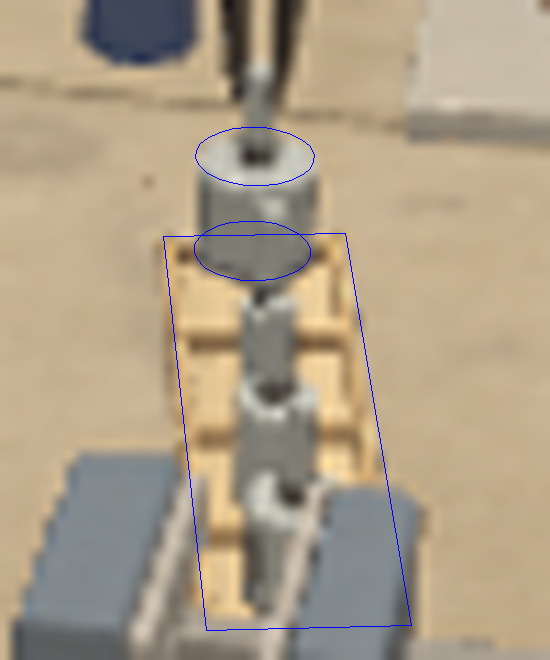

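Call:
{"op": "move_arm", "data": {
  "increments": [
    [[0.001, 0, 0.008], 0, 1],
    [[0.001, 0, 0.014], 0, 1],
    [[0.001, 0, 0.018], 0, 1],
    [[0.001, 0, 0.02], 0, 1],
    [[0.001, 0, 0.021], 0, 1],
    [[0.001, 0, 0.021], 0, 1]
  ]
}}

```text
t: 42.12
position: [0.5211, -0.2398, 0.052]
tcp_rot: [180.0, 0.0, 90.0]
wrist_force: [0.4, -0.6, -2.1]
gripper_width: 0.111
```

Call:
{"op": "move_arm", "data": {
  "increments": [
    [[0, 0, 0.001], 0, 1],
    [[0, 0, 0.001], 0, 1]
  ]
}}

```text
t: 42.38
position: [0.5211, -0.2398, 0.051]
tcp_rot: [180.0, 0.0, 90.0]
wrist_force: [-0.1, -0.3, -0.5]
gripper_width: 0.115
```

Call:
{"op": "move_arm", "data": {
  "increments": [
    [[0, 0, 0.001], 0, 1],
    [[0, 0, 0.001], 0, 1]
  ]
}}

```text
t: 42.62
position: [0.521, -0.2397, 0.0498]
tcp_rot: [-180.0, -0.0, 90.0]
wrist_force: [-0.1, 0.2, -1.2]
gripper_width: 0.114
```

Call:
{"op": "move_arm", "data": {
  "increments": [
    [[0, 0, 0.001], 0, 1],
    [[0, 0, 0.001], 0, 1]
  ]
}}

```text
t: 42.88
position: [0.5214, -0.2399, 0.0495]
tcp_rot: [180.0, 0.0, 90.0]
wrist_force: [-1.5, 0.5, 2.7]
gripper_width: 0.111
```

Contact at the expected height, so I'll release and move clear.

Call:
{"op": "move_arm", "data": {
  "increments": [
    [[0, 0, 0], 0, 0.7],
    [[0, 0, 0], 0, 0.3],
    [[0, 0, 0], 0, 0],
    [[0, 0, 0], 0, 0],
    [[0, 0, -0.02], 0, 0],
    [[0, 0, -0.05], 0, 0],
    [[0, 0, -0.09], 0, 0],
    [[0, 0, -0.13], 0, 0],
    [[0, 0, -0.16], 0, 0],
    [[0, 0, -0.18], 0, 0]
  ]
}}

```text
t: 44.12
position: [0.5218, -0.2402, 0.2325]
tcp_rot: [179.8, 0.1, 90.0]
wrist_force: [0.3, -0.0, 0.2]
gripper_width: 0.5
```

Call:
{"op": "move_arm", "data": {
  "increments": [
    [[-0.03, 0, 0], 0, 0],
    [[-0.07, 0, 0], 0, 0],
    [[-0.11, 0, 0], 0, 0],
    [[-0.15, 0, 0], 0, 0],
    [[-0.18, 0, 0], 0, 0],
    [[-0.19, 0, 0], 0, 0],
    [[-0.19, 0, 0], 0, 0]
  ]
}}

```text
t: 45.0
position: [0.521, -0.4296, 0.2287]
tcp_rot: [-180.0, -0.1, 90.0]
wrist_force: [-0.2, -0.0, -1.4]
gripper_width: 0.502
```

Run:
```python
from h import *
st=manip.read_state(); print(st["t"],st["position"],st["wrist_force"].round(1))
t=cam("top");s=cam("side")
T=(0.4945,-0.1390,0.236); g=rackpts(*T); L=[]
for k,b in {48:-.105,24:-.035,32:.035,40:.105}.items():
    x,y,_=g(0,b,0); L+=[circ(x,y,.052,k/2000)]
q=[(.038,.143),(.038,-.143),(-.038,-.143),(-.038,.143),(.038,.143)]
B=[[g(a,b,.018) for a,b in q]]
crop(t,280,160,370,215,8.5,"f1.png"); crop(t,280,160,370,215,8.5,"f1o.png",L+B); crop(s,235,130,300,200,8.5,"f2.png",L)
```

```text
45.0 [ 0.52096147 -0.42959876  0.22873399] [-0.2 -0.  -1.4]
```

View pics/f1.png

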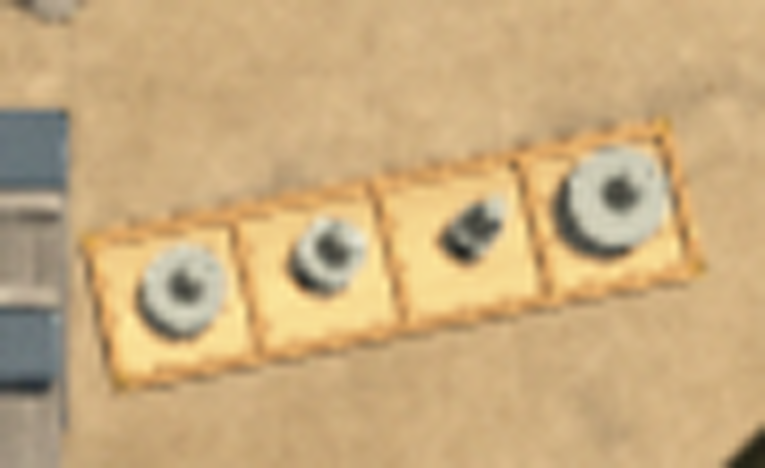

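View pics/f1o.png

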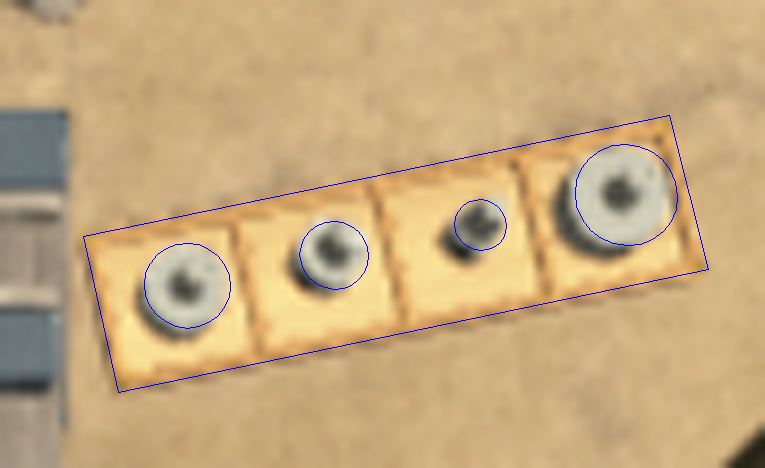

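View pics/f2.png

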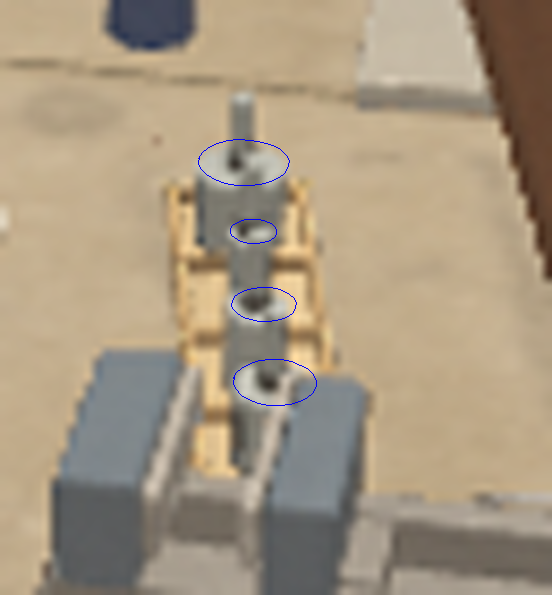

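Run:
```python
from station import manip
print(manip.close_job())
```

```text
the job is handed in; nothing more can be done
None
```

All four hole saws are in the tray in reverse order, and I handed the job in at about 45 s of the 118 s allowed. On the old rack they stood, left to right, 48, 24, 32, 40. In the tray they now stand, left to right, 40, 32, 24, 48, one in each bay.

- **Final position:** in the last pictures from both cameras, the tops of all four saws lie within a few millimetres of their bay centres. Each shank looks upright.
- **Teeth on the floor:** on each lowering, contact (3–5 N) came at about the height expected for teeth on the bay floor. The gripper was clear of everything when I handed in.
- **Height disagreement:** the fingertips were about 25 mm higher than the measured TCP height said. My first closing, on saw 40, therefore went above the shank and caught nothing; it disturbed nothing. I then gripped about 23 mm lower by the reading and set all later heights from that grasp.
- **Camera disagreement:** the positions worked out from the top camera were about 4 mm off in x from what the side camera showed. I corrected for this before gripping.
- **Slanted pole:** the forearm passed close to the pole when reaching for saw 48. My estimate of the gap was about 20 mm, and no contact force showed.

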